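# Pull out and lock the telescopic loading ramp, then lower it onto the wagon

### The job

The loading ramp is parked short and tilted up: squeeze its spring pin flush with the kerb and slide the ramp's extension out towards the wagon until the pin pops fully out of the hole in the strike plate, feeling for it with a light pull (10 N is plenty) and never yanking the kerb against the pin. Then lower the ramp about its hinge, without letting it drop or pressing hard, until its lip lies on the green wagon's deck, and let go. Do not shove the wagon or upset its two cars, and leave everything else alone.

Things in the scene. Friction and masses are not known exactly. Their poses are not given: they have to be found in the camera images.
- turntable: Fixed round turntable, 170 mm across, that carries the ramp. Origin: centre of its underside on the table, z up; x level along the ramp, from the wooden dock towards the wagon; y to the left of that. Ramp's hinge axis: level, along y, 75 mm above the origin. RAMP FRAME below: origin on that axis over this origin, the turntable's axes when the ramp is level; it tilts with the ramp.
- ramp (a joint): Tilt of the whole ramp about its hinge (rad): 0 level, positive = free end raised. Stiff friction hinge, stays where it is left; with the extension out, about 1 N down or 3 N up at the lip moves it. Starts at 0.22 to 0.36; the lip touches the deck at about 0. The inner aluminium channel (54 mm wide, flanges up to z = 22 mm) belongs to it.
- extension (a joint): Travel (m) of the ramp's outer aluminium channel: 0 parked short; 0.058 to 0.082 with the pin in the strike plate's hole (play 1 mm each way). It nests round the inner channel, outer faces at y = +30 and -30 mm; kerbs 2 mm thick, z = -3 to +24 mm, x = 40 to 190 mm in the ramp frame when parked. Slides with 1.5 N of friction; 0.1 kg.
- pin (a joint): How far the steel spring pin is pressed (m): 0 fully out, 5 mm proud; 0.005 flush with the kerb; over 0.007 under the kerb wall. Spring 1 N out, 3 N flush, 4 N under. Out, it blocks the slide. Flush, pulling the extension wedges its round head under the hole's edge (about 6 N at first, then 2 to 3 N to slide); it pops out by itself at the next hole and stops the slide.
- pin_head (a point): Tip of the pin's round head (10 mm across, axis along the ramp's y), sideways out of the kerb on the turntable's -y side through a 12 mm hole; at x = 150, y = -35, z = 11 mm in the ramp frame when out. It stays with the inner channel and does not slide along. A pinch across both kerbs here presses it flush and holds the extension at once; 35 mm free beside each kerb.
- kerb_slot (a point): Centre of a slot in the outside of the same kerb (x = 80, y = -30, z = 11 mm in the ramp frame when parked; moves with the extension). A steel strike plate (68 x 20 mm, 2 mm proud, two screws) with the far 12 mm hole is clamped over it, anywhere up to 12 mm either way along the ramp, so the hole has to be felt for.
- lip (a point): Middle of the end edge of the extension's flat lip, on its underside: x = 215, y = 0, z = -3 mm in the ramp frame when parked; the lip is 25 mm long, 56 mm wide, 2 mm thick and moves with the extension.
- wagon: Green car-transporter wagon, 300 mm long (x), 110 mm wide, loose, 1.6 kg, standing on the table ahead of the ramp. Origin: centre of its underside at table height, x pointing away from the ramp. Deck top 71 mm up, 94 mm wide between 14 mm high side rails; its open tail edge is at x = -150 mm.
- car_saloon: White toy saloon car, 84 x 35 x 31 mm, loose on the wagon's deck, the nearer to the tail. Origin under its middle.
- car_van: Grey toy van, 84 x 35 x 35 mm, loose on the wagon's deck, the farther from the tail. Origin under its middle.
- dock: Wooden loading dock, 200 x 160 x 91 mm, fixed, on the other side of the turntable. Origin under its middle.
- chock_a: Loose wooden wheel chock, 40 x 26 x 22 mm, on the table beside the wagon. Origin under its middle.
- chock_b: A second wooden wheel chock like it, on the wagon's other side.
- cone: Loose small plastic cone, 38 mm across, 45 mm high, on the dock. Origin under its middle.
- spare_wheel: Loose rubber wheel, 40 mm across, 12 mm thick, flat on the table near the ramp. Origin under its middle.
- screwdriver: Screwdriver, 160 mm long, lying on the table.

How it is judged:
On the way, in this order (a step that is already met when the one before it is completed fails the run):
1. the extension is pulled out and the pin stands fully out of the strike plate's hole (value of joint extension above 0.055 m and value of joint pin below 0.001 m), for 0.2 s.
2. the ramp is lowered and its lip lies on the wagon's deck (z of lip in the frame of wagon below 0.073 m and x of lip in the frame of wagon above -0.14 m), for 0.2 s.
At the end, for the whole second after the job is handed in: The extension is out (by more than 55 mm) with the pin fully out of the strike plate's hole (within 1 mm); the lip lies on the wagon's deck (its end within 2 mm of the deck's surface and at least 10 mm in from the tail edge); ramp and wagon are at rest and the ramp is let go (all of step 1 and all of step 2 and velocity of joint ramp between -0.05 and 0.05 rad/s and linear speed of wagon below 0.01 m/s); the robot touches nothing.
It fails at once if the extension is yanked against the pin with more than 12 N (contact force between extension and pin above 12 N).
It fails at once if the ramp is dropped or pressed onto the wagon with more than 12 N (contact force between extension and wagon above 12 N).
It fails at once if the wagon is shoved by more than 10 mm (distance of wagon from where it was at the start of the episode above 0.01 m).
It fails at once if a car on the wagon is shifted by more than 15 mm or tipped (distance of any of car_saloon, car_van from where it was at the start of the episode above 0.015 m or angle between any of car_saloon, car_van's own z axis and vertical above 0.4 rad).
It fails at once if a chock, the cone, the spare wheel or the screwdriver is moved by more than 20 mm (distance of any of chock_a, chock_b, cone, spare_wheel, screwdriver from where it was at the start of the episode above 0.02 m).
It also fails if it takes over 67 s, if anything falls off the work surface, if the arm or the gripper's body presses on something with over 40 N, if the wrist force passes 120 N, or if a joint passes its speed limit or range.

### The arm

A 6-joint arm with a two-finger parallel gripper is mounted at the origin on the work surface. World frame = base frame: x ahead of the robot, y to its left, z up, the work surface at z = 0. Lengths are in m, angles in rad, forces in N, time in s.
With the tool pointing down it reaches from about 0.35 to 0.725 m from the base axis. Payload 6 kg.
Tool frame: the origin (TCP) lies where the fingers leave the gripper's body, on its centre line; the fingertips stand 73 mm ahead of it and the grasp point (between the pads) lies 54 mm ahead of it (ctrl.grasp_offset is the distance from the TCP to the grasp point, in m); z points along the fingers, y is the direction in which the jaws open and shut (so a half turn about z gives the same grasp; the last joint's range is limited). The gripper opens to 85 mm and grips with 20 to 120 N. Pads are 22 mm wide; open, the fingers measure 114 mm over their backs; the gripper's body (76 mm by 85 mm) begins 54 mm behind the grasp point. The pads swing forward as they close: fully open they stand 13 mm farther back than shut.
Start: joints at [-0.955, 0.04, 0.085, 0, -1.615, -0.334], TCP at [0.167, -0.576, 0.304] pointing down, gripper open.
Joint ranges: [-2.56, 2.56], [-1.29, 2.01], [-1.08, 1.49], [-3.29, 1.98], [-2.81, -0.18], [-2.99, 2.99]. Speed limits (rad/s): [2.57, 2.57, 3.01, 3.14, 3.14, 3.14].

### API

Orientations are given as [roll, pitch, yaw] about the fixed x, y, z axes, in that order (R = Rz(yaw) Ry(pitch) Rx(roll)).
In Python, from rig import status, optics, ctrl, regions_of, spot_point gives the robot as it stands.
- The arm moves only by the tool move_arm, never from a script. Its argument "moves" is a list of rows, each a list of 3 entries, a list of its own where there are three numbers: the shift along the tool's x, y, z normalised to -1 to 1, where 1 is 4 cm, then the turn, a rotation vector about the tool's x, y, z normalised to -1 to 1, where 1 is 8 degrees, then the closure, from 0 (fully open) to 1 (shut). In form: [[[x, y, z], [ax, ay, az], claw], ...]. A call has 1 to 12 rows; each row shifts and turns the commanded pose from where the row before left it, along the tool's axes as they then stand; what a row does not reach is not made up. A row lasts 1/8 s, in which the tool goes at most 62.5 mm and 10.7 degrees, less where a joint would pass 70% of its speed; a pose out of reach is approached as far as the arm can. A call with a number of a shift or a turn outside -1 to 1 is refused whole. A call with a gripper value outside its range is refused whole. The fingers move at their own pace and stop on an object; "grip_force" is the grip in N (left out, the last holds). Time passes only in rows, so rows that do not move let the fingers close. It gives the time, the measured TCP pose, the force and the opening at its end, in the units of the state.
- status.state(): the state, without advancing time (a new reading comes with each control period).
- optics.snapshot(name): name is "side" or "top"; returns the picture (400x640x3 uint8, red, green, blue); there is no depth.
- optics.camera_info(name): a dict with "fx", "fy", "cx", "cy" (pixels), "extrinsics" (4x4, takes a point from world to camera coordinates). Camera axes: x right, y down, z forward; pixel columns grow to the right and rows downward; lengths in m; the calibration is good to about 2 mm. A picture is of the moment at which its call begins. camera_info takes no time and is no camera call.
- ctrl.job_done(): hands the job in, once; it reports no verdict.
Trained networks look in the newest picture that a camera, given by its name, has taken for a name from the list of things; names that differ only in an ending like _2 or _b are one class to them, and where a whole thing is asked for, a point or a joint stands for the part that bears it (a point fixed in the world has none). Each returns a list of dicts, best first, with "score" (0 to 1); they miss things now and then, are a little off and sometimes report something else, mostly with a low value. They report only what shows in the picture. A call takes as long as a camera call.
- regions_of(camera, name): "region" (400x640 bool, what is visible of it) and "location" ([row, column] in pixels, amid what is visible of it).
- spot_point(camera, name): "location" ([row, column] in pixels: a listed point, or the origin of a listed thing).
The state is a dict: "time_s": time; "joints": joint angles; "qvel": joint speeds; "joint_efforts": joint torques, N m; "eef_pos": TCP position; "orientation": TCP orientation; "force": force on the tool from outside, world axes, zero at the start; "torque": the same for the moment, N m; "gripper_width": finger opening in m.
Only numpy, scipy, OpenCV 4.12 (cv2) and the standard library are available. Lean on these libraries where they do the work, as an engineer would, in place of code of your own. Each camera call takes 0.05 s, during which the arm holds its last target.

## Working session

There is one attempt and no reset: what is moved stays moved. The work goes in short steps, Python scripts to look and compute and a tool call to move; the robot and the scene stay as the last step left them, time stands still between calls to the robot, and variables do not carry over. Pictures are saved under pics/ and viewed, and the job is handed in when it is done.

Besides the shell and the picture viewer there is one more tool, called after "Emit:" as name(argument=value, ...) on one line, values as JSON. move_arm: Moves the arm, as the interface text tells. Scaled input: -1 to 1 covers 4 cm each way for a shift and 8 degrees each way for a turn. Its arguments: {"type":"object","properties":{"moves":{"type":"array"},"grip_force":{"type":"number"}},"required":["moves"]}

```bash
ls; mkdir -p pics; python3 - <<'E'
from rig import status, optics, ctrl, regions_of, spot_point
import cv2, numpy as np
s=status.state(); print(s)
print(ctrl.grasp_offset)
for n in ["side","top"]:
    im=optics.snapshot(n); cv2.imwrite(f"pics/{n}0.png",im[:,:,::-1])
    c=optics.camera_info(n); print(n,c)
    for k in ["turntable","pin_head","kerb_slot","lip","wagon","dock","car_saloon","car_van"]:
        r=spot_point(n,k); print(k,[(np.round(x["location"],1).tolist(),round(x["score"],2)) for x in r[:2]])
E
```

```text
pics
{'time_s': 0.0, 'joints': array([-9.55301781e-01,  4.08351058e-02,  8.37795111e-02, -4.92696026e-04,
       -1.61551116e+00, -3.33685300e-01]), 'qvel': array([-8.63861810e-04,  6.35798603e-04,  2.30052964e-06,  6.66664657e-04,
        1.07224725e-03,  5.24041557e-04]), 'joint_efforts': array([ 3.86600550e-04, -3.68208611e+01,  3.47420132e+01,  6.93241954e+00,
       -5.37263884e-03, -3.11674057e-05]), 'eef_pos': array([ 0.16688222, -0.57610672,  0.30284263]), 'orientation': array([ 3.13975866e+00, -1.14770283e-04, -2.85976172e+00]), 'force': array([-0.47899573, -0.19683069,  0.11552517]), 'torque': array([ 0.00236307, -0.02378079,  0.04082747]), 'gripper_width': 0.08561969171960546}
0.0539
side {'fx': 446.5112542444506, 'fy': 446.5112542444506, 'cx': 322.455641407136, 'cy': 197.94440123944588, 'extrinsics': array([[-0.99427456, -0.10551923,  0.01684598,  0.5148274 ],
       [-0.07531985,  0.58024856, -0.81094915,  0.11084613],
       [ 0.07579588, -0.80757495, -0.58487408,  0.98389011],
       [ 0.        ,  0.        ,  0.        ,  1.        ]])}
turntable [([193.4, 298.5], 0.
[... 281 characters left out ...]
58874, 'fy': 518.178410158874, 'cx': 320.92330648639074, 'cy': 207.20658166552494, 'extrinsics': array([[ 0.02088758, -0.99976216, -0.00627189, -0.01416933],
       [-0.99766607, -0.02043506, -0.06515232,  0.49765211],
       [ 0.06500866,  0.00761812, -0.99785562,  1.32954019],
       [ 0.        ,  0.        ,  0.        ,  1.        ]])}
turntable [([171.0, 371.6], 0.87)]
pin_head [([177.1, 448.7], 0.43)]
kerb_slot [([155.2, 346.5], 0.72)]
lip [([165.8, 293.4], 0.82), ([160.3, 182.1], 0.63)]
wagon [([168.0, 221.2], 0.88), ([161.1, 181.3], 0.28)]
dock [([177.7, 447.2], 0.95), ([160.8, 181.0], 0.6)]
car_saloon [([166.9, 223.6], 0.93), ([162.9, 293.1], 0.45)]
car_van [([161.6, 179.2], 0.81)]
```

View pics/side0.png

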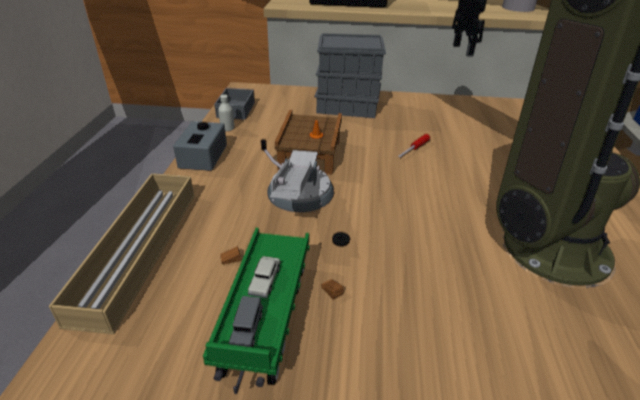

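View pics/top0.png

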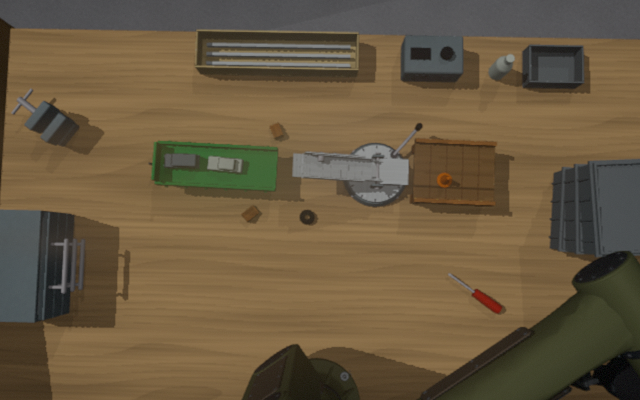

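```bash
cat > h.py <<'E'
from rig import status, optics, ctrl, regions_of, spot_point
import cv2, numpy as np
from scipy.spatial.transform import Rotation as R
CI={n:optics.camera_info(n) for n in ["side","top"]}
def proj(n,P):
    c=CI[n];P=np.atleast_2d(P);q=P@c["extrinsics"][:3,:3].T+c["extrinsics"][:3,3]
    return np.c_[c["fx"]*q[:,0]/q[:,2]+c["cx"],c["fy"]*q[:,1]/q[:,2]+c["cy"]]  # u,v
def ray(n,u,v,z):
    c=CI[n];E=c["extrinsics"];d=E[:3,:3].T@np.array([(u-c["cx"])/c["fx"],(v-c["cy"])/c["fy"],1]);o=-E[:3,:3].T@E[:3,3]
    return o+d*(z-o[2])/d[2]
def ramp2w(p,P):  # p=tx,ty,yaw,tilt
    P=np.atleast_2d(P);M=R.from_euler("z",p[2]).as_matrix()@R.from_euler("y",-p[3]).as_matrix()
    return P@M.T+np.array([p[0],p[1],.075])
def zoom(n,im,c,w,k):
    u,v=c;h=int(w*.75);u0=int(u-w/2);v0=int(v-h/2)
    return cv2.resize(im[v0:v0+h,u0:u0+w],None,fx=k,fy=k,interpolation=cv2.INTER_CUBIC),u0,v0
E
python3 - <<'E'
from h import *
from scipy.optimize import least_squares
obs=[("side",298.5,193.4,"o"),("top",371.6,171.,"o"),("side",283.1,200.8,"l"),("top",293.4,165.8,"l"),("top",346.5,155.2,"k")]
obs=[o for o in obs]
L={"l":[.215,0,-.003],"k":[.08,-.03,.011]}
def f(p):
    r=[]
    for n,u,v,k in obs:
        P=np.array([[p[0],p[1],0]]) if k=="o" else ramp2w(p,L[k])
        r+=list((proj(n,P)[0]-[u,v]))
    return r
s=least_squares(f,[.65,-.1,1.57,.3],loss="soft_l1");print(s.x,np.round(s.fun,1))
for n,u,v in [("side",266,317.9),("top",221.2,168.)]: print("wagon",ray(n,u,v,0))
for n,u,v in [("side",309.7,154.9),("top",447.2,177.7)]: print("dock",ray(n,u,v,0))
for n,uv,w in [("side",(295,185),120),("top",(350,165),160)]:
    im=cv2.imread(f"pics/{n}0.png");z,a,b=zoom(n,im,uv,w,800//w);print(n,a,b,800//w);cv2.imwrite(f"pics/{n}0z.png",z)
E
```

```text
[ 0.59445297 -0.13875865  1.5901283   0.24979371] [-0.1 -1.1  1.2  1.1  0.8 -0.1 -2.8 -0.7 -0.3 -1.1]
wagon [0.59355105 0.26375821 0.        ]
wagon [0.59737584 0.2620984  0.        ]
dock [ 0.58996757 -0.32955856  0.        ]
dock [ 0.58357638 -0.33468348  0.        ]
side 235 140 6
top 270 105 5
```

```bash
ls pics
```

```text
side0.png
side0z.png
top0.png
top0z.png
```

View pics/side0z.png

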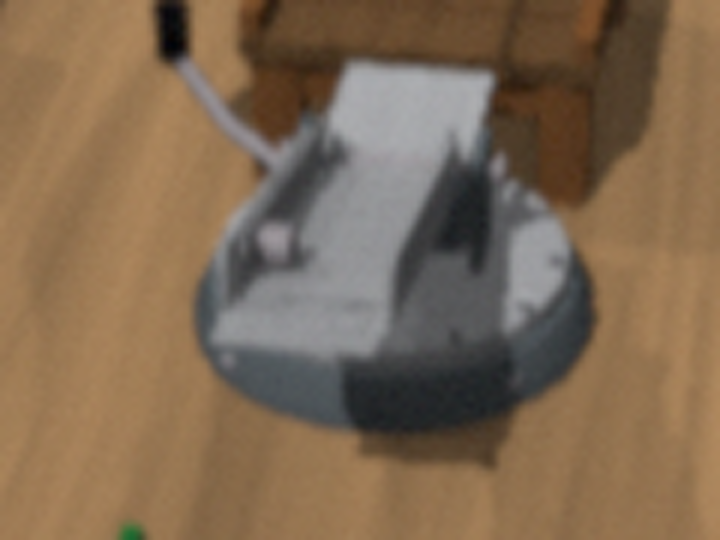

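View pics/top0z.png

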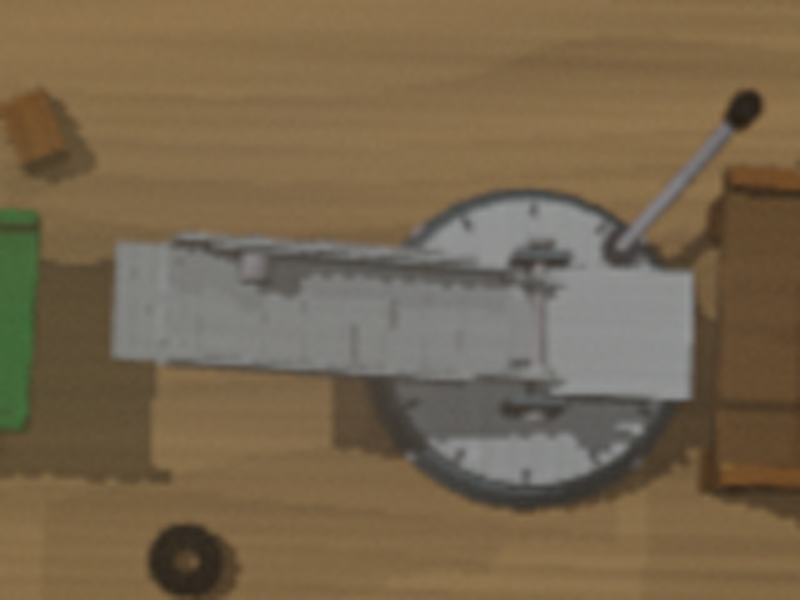

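```bash
cat > fit.py <<'E'
from h import *
from scipy.optimize import least_squares
obs=[("side",298.5,193.4,"o"),("top",371.6,171.,"o"),("top",377.2,171,"h"),
("top",293,153.4,[.215,-.028,-.001]),("top",292.4,176.6,[.215,.028,-.001]),("side",270.5,197.5,[.215,-.028,-.001]),("side",298.3,199.2,[.215,.028,-.001]),
("top",305,152.4,[.19,-.03,.024])]
def f(p):
    r=[]
    for n,u,v,k in obs:
        P={"o":np.array([[p[0],p[1],0]]),"h":np.array([[p[0],p[1],.075]])}[k] if isinstance(k,str) else ramp2w(p,k)
        r+=list((proj(n,P)[0]-[u,v]))
    return r
s=least_squares(f,[.65,-.1,1.57,.3],loss="soft_l1");p=s.x;print(p,np.round(s.fun,1))
lines=[]
for y in (-.03,.03):
    lines+=[[[.04,y,.024],[.19,y,.024]],[[.04,y,-.003],[.19,y,-.003]],[[.19,y,.024],[.19,y,-.003]]]
lines+=[[[.215,-.028,-.001],[.215,.028,-.001]],[[.15,-.035,.011],[.15,-.02,.011]],[[0,-.03,0],[0,.03,0]]]
for n,uv,w in [("side",(295,185),120),("top",(350,165),160)]:
    im=cv2.imread(f"pics/{n}0.png");k=800//w;z,a,b=zoom(n,im,uv,w,k)
    for l in lines:
        q=((proj(n,ramp2w(p,l))-[a,b]+.5)*k).astype(int);cv2.line(z,q[0].tolist(),q[1].tolist(),(0,0,255),1)
    q=((proj(n,np.c_[p[0]+.085*np.cos(np.arange(0,6.3,.1)),p[1]+.085*np.sin(np.arange(0,6.3,.1)),0*np.arange(0,6.3,.1)])-[a,b]+.5)*k).astype(int)
    cv2.polylines(z,[q],1,(255,0,0),1)
    cv2.imwrite(f"pics/{n}0o.png",z)
for z in (0,.02,.03,.04,.05): print(z,ray("top",376,174.3,z))
E
python3 fit.py
```

```text
[ 0.59350703 -0.14191579  1.58787607  0.25645529] [ 0.4 -1.8  2.4  1.5 -0.3 -2.5 -0.8  0.2 -0.4  0.2  0.2 -0.2 -0.  -0.
 -0.3 -0.9]
0 [ 0.58882507 -0.14717022  0.        ]
0.02 [ 0.58619862 -0.14521226  0.02      ]
0.03 [ 0.5848854  -0.14423329  0.03      ]
0.04 [ 0.58357218 -0.14325431  0.04      ]
0.05 [ 0.58225895 -0.14227533  0.05      ]
```

View pics/side0o.png

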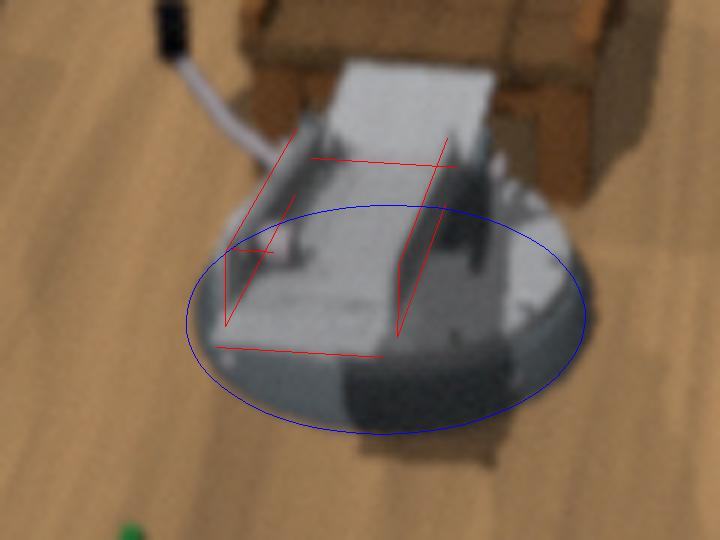

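View pics/top0o.png

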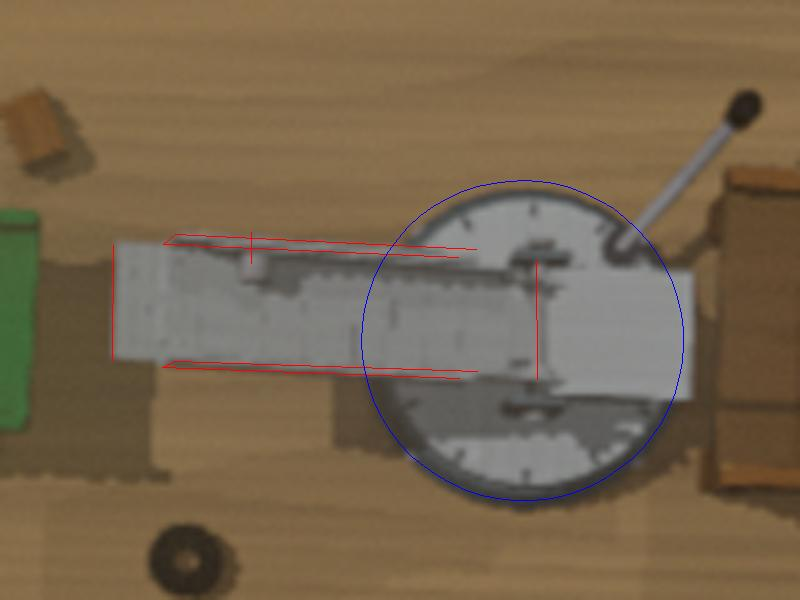

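```bash
python3 - <<'E'
from h import *
im=cv2.imread("pics/top0.png")
z=im[140:195,285:385];z=cv2.resize(z,None,fx=8,fy=8,interpolation=cv2.INTER_CUBIC);z=cv2.convertScaleAbs(z,alpha=1.6,beta=-40)
cv2.imwrite("pics/t1.png",z)
im=cv2.imread("pics/side0.png")
z=im[148:205,265:325];z=cv2.resize(z,None,fx=10,fy=10,interpolation=cv2.INTER_CUBIC);z=cv2.convertScaleAbs(z,alpha=1.6,beta=-40)
cv2.imwrite("pics/s1.png",z)
E
```

```text
(no output)
```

View pics/t1.png

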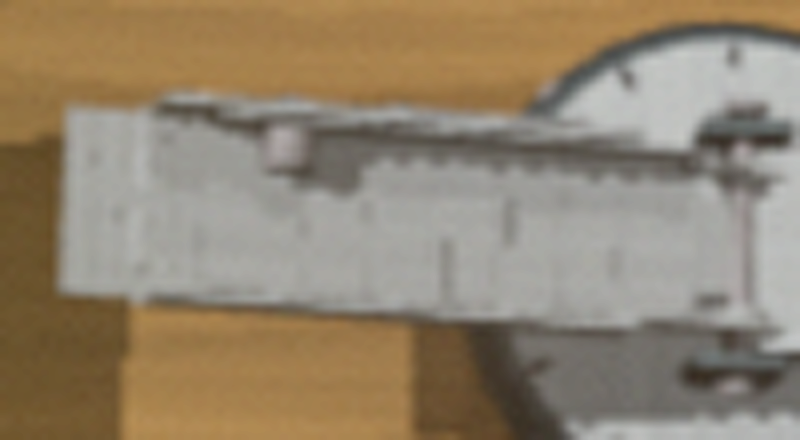

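View pics/s1.png

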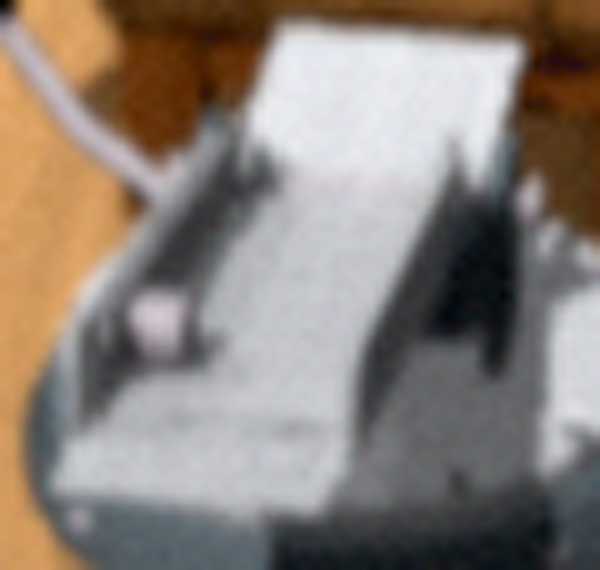

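```bash
python3 - <<'E'
s=open('fit.py').read()
a=s.index("obs=");b=s.index("def f")
s=s[:a]+'''T=lambda u,v:(285+u/8-.45,140+v/8-.45)
S=lambda u,v:(265+u/10-.45,148+v/10-.45)
obs=[("top",*T(741,251),"h"),
("top",*T(68,108),[.215,-.028,-.001]),("top",*T(60,293),[.215,.028,-.001]),("side",*S(52,487),[.215,-.028,-.001]),("side",*S(325,505),[.215,.028,-.001]),
("top",*T(165,92),[.19,-.03,.024]),("top",*T(640,135),[.04,-.03,.024]),("top",*T(740,315),[0,.027,.0]),("side",*S(360,370),[.19,.03,.024]),("side",*S(75,340),[.19,-.03,.024])]
'''+s[b:]
s=s.replace("(255,0,0),1)","(255,0,0),1)").replace("print(p,","print(repr(p),").replace("reshape","reshape")
open('fit.py','w').write(s)
E
python3 fit.py
```

```text
array([ 0.58897281, -0.14236267,  1.55768254,  0.2576687 ]) [-0.1 -0.6 -0.3 -0.2 -0.1 -0.1  0.2  0.5  0.3  1.   0.1  0.1  0.9 -0.6
 -0.3  2.2  0.1 -1.1 -0.3 -0.5]
0 [ 0.58882507 -0.14717022  0.        ]
0.02 [ 0.58619862 -0.14521226  0.02      ]
0.03 [ 0.5848854  -0.14423329  0.03      ]
0.04 [ 0.58357218 -0.14325431  0.04      ]
0.05 [ 0.58225895 -0.14227533  0.05      ]
```

View pics/side0o.png

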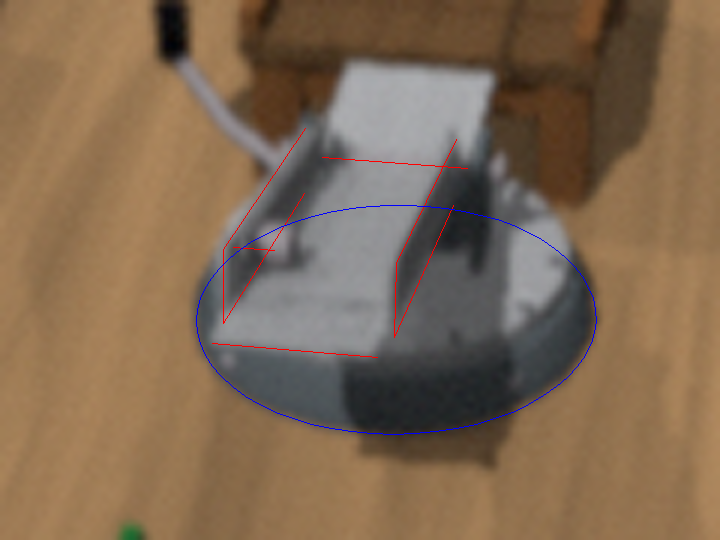

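View pics/top0o.png

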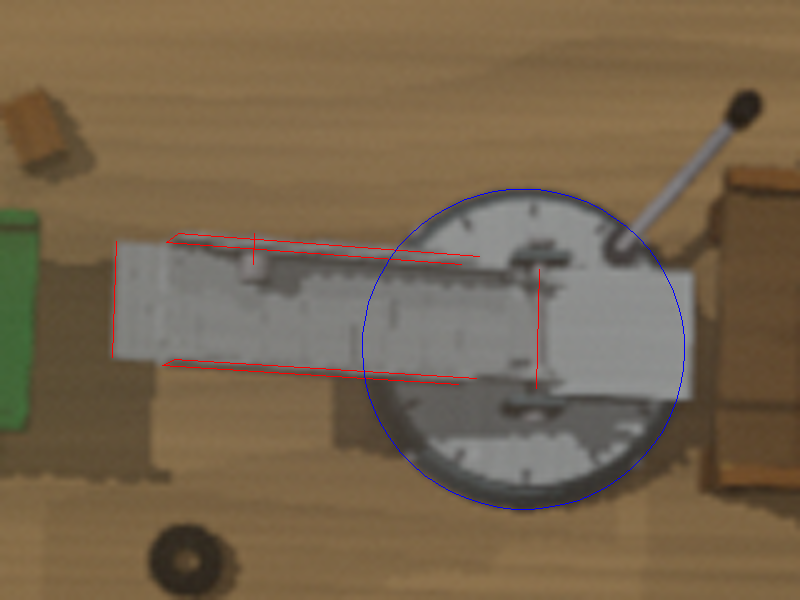

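```bash
cat >> h.py <<'E'
p0=np.array([.589,-.1424,1.5577,.2577])
def Mr(p): return R.from_euler("z",p[2]).as_matrix()@R.from_euler("y",-p[3]).as_matrix()
def Mt(p): return Mr(p)@np.diag([-1.,1,-1])
def cur():
    s=status.state();return s,s["eef_pos"],R.from_euler("xyz",s["orientation"]).as_matrix()
def plan(tgt,M):
    s,x,C=cur()
    rv=R.from_matrix(C.T@M).as_rotvec()
    print("rot units(8deg)",np.round(np.degrees(rv)/8,3),"shift units in CUR axes",np.round(C.T@(tgt-x)/.04,3),"in TGT axes",np.round(M.T@(tgt-x)/.04,3))
    print("t",round(s["time_s"],2),"pos",np.round(x,4),"F",np.round(s["force"],2),"F tool",np.round(C.T@s["force"],2),"w",round(s["gripper_width"],4),"q",np.round(s["joints"],2))
def tcp_for(p,P,off=.0539): return ramp2w(p,P)[0]-Mt(p)[:,2]*off
E
python3 - <<'E'
from h import *
plan(tcp_for(p0,[.15,-.001,.006+.09]),Mt(p0))
print(tcp_for(p0,[.15,-.001,.006]))
E
```

```text
rot units(8deg) [-1.177 -1.588 -9.084] shift units in CUR axes [-13.954  10.034   1.143] in TGT axes [-12.914 -10.435   4.585]
t 0.9 pos [ 0.1669 -0.5763  0.3039] F [ 0.06 -0.3   0.33] F tool [ 0.03 -0.3  -0.33] w 0.0853 q [-0.96  0.04  0.08  0.   -1.62 -0.33]
[ 0.59169952 -0.01264336  0.1711506 ]
```

Emit:
move_arm(moves=[[[0,0,0],[-0.118,-0.159,-0.908],0],[[0,0,0],[-0.118,-0.159,-0.908],0],[[0,0,0],[-0.118,-0.159,-0.908],0],[[0,0,0],[-0.118,-0.159,-0.908],0],[[0,0,0],[-0.118,-0.159,-0.908],0],[[0,0,0],[-0.118,-0.159,-0.908],0],[[0,0,0],[-0.118,-0.159,-0.908],0],[[0,0,0],[-0.118,-0.159,-0.908],0],[[0,0,0],[-0.118,-0.159,-0.908],0],[[0,0,0],[-0.118,-0.159,-0.908],0],[[0,0,0],[0,0,0],0]], grip_force=40)

```text
time_s: 2.28
eef_pos: [0.167, -0.5765, 0.3033]
orientation: [3.141, 0.259, -1.586]
force: [0.7, 0.7, 0.3]
gripper_width: 0.0853
```

```bash
python3 - <<'E'
from h import *
plan(tcp_for(p0,[.15,-.001,.006+.09]),Mt(p0))
E
```

```text
rot units(8deg) [ 0.003  0.009 -0.013] shift units in CUR axes [-12.936 -10.409   4.583] in TGT axes [-12.923 -10.431   4.572]
t 2.27 pos [ 0.167  -0.5765  0.3033] F [0.7  0.7  0.28] F tool [-0.76 -0.69 -0.09] w 0.0853 q [-1.02  0.22  0.31 -0.14 -1.88  0.98]
```

Emit:
move_arm(moves=[[[-0.923,-0.745,0.327],[0,0,0],0],[[-0.923,-0.745,0.327],[0,0,0],0],[[-0.923,-0.745,0.327],[0,0,0],0],[[-0.923,-0.745,0.327],[0,0,0],0],[[-0.923,-0.745,0.327],[0,0,0],0],[[-0.923,-0.745,0.327],[0,0,0],0],[[-0.923,-0.745,0.327],[0,0,0],0],[[-0.923,-0.745,0.327],[0,0,0],0],[[-0.923,-0.745,0.327],[0,0,0],0],[[-0.923,-0.745,0.327],[0,0,0],0],[[-0.923,-0.745,0.327],[0,0,0],0],[[-0.923,-0.745,0.327],[0,0,0],0]])

```text
time_s: 3.78
eef_pos: [0.5316, -0.1114, 0.2656]
orientation: [-3.141, 0.258, -1.587]
force: [0.5, -1.2, -0.9]
gripper_width: 0.0853
```

Emit:
move_arm(moves=[[[-0.923,-0.745,0.327],[0,0,0],0],[[-0.923,-0.745,0.327],[0,0,0],0],[[0,0,0],[0,0,0],0],[[0,0,0],[0,0,0],0]])

```text
time_s: 4.28
eef_pos: [0.5913, -0.0357, 0.2589]
orientation: [3.141, 0.258, -1.586]
force: [0.0, -0.5, -0.3]
gripper_width: 0.0855
```

```bash
python3 - <<'E'
from h import *
for n in ("side","top"):
    im=optics.snapshot(n);cv2.imwrite(f"pics/{n}1.png",im[:,:,::-1])
    z,a,b=zoom(n,im[:,:,::-1],(295,185) if n=="side" else (350,165),160,5);cv2.imwrite(f"pics/{n}1z.png",z)
plan(tcp_for(p0,[.15,-.001,.006]),Mt(p0))
E
```

```text
rot units(8deg) [-0.008  0.003 -0.016] shift units in CUR axes [-0.012 -0.003  2.284] in TGT axes [-0.013 -0.006  2.284]
t 4.38 pos [ 0.5912 -0.0364  0.2594] F [-0.24  0.08 -0.52] F tool [0.06 0.24 0.52] w 0.0855 q [ 0.14  0.04  0.08 -0.25 -1.57 -0.16]
```

View pics/side1z.png

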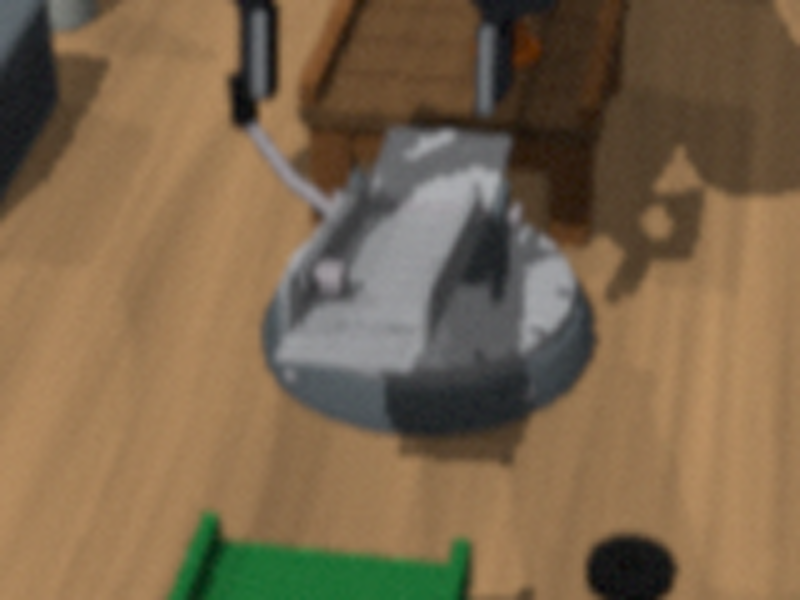

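View pics/top1z.png

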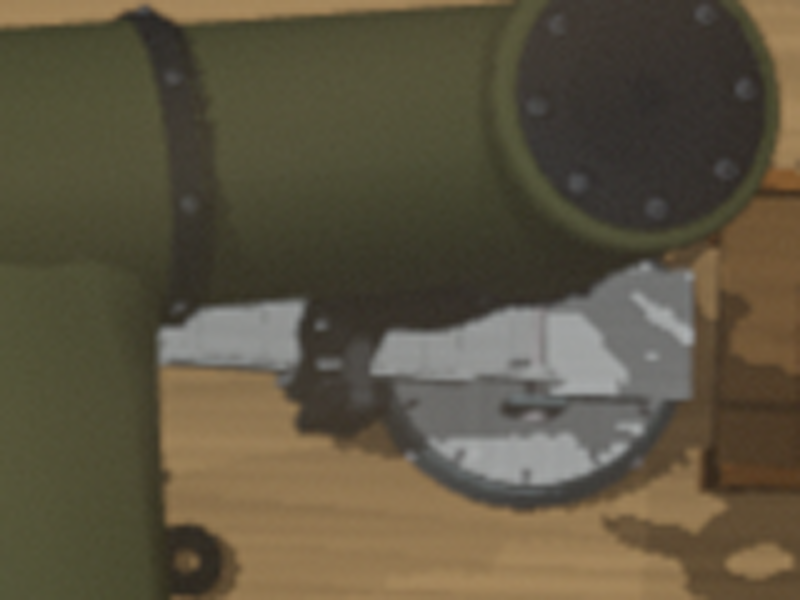

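Emit:
move_arm(moves=[[[0,0,0.4],[0,0,0],0],[[0,0,0.4],[0,0,0],0],[[0,0,0.3],[0,0,0],0],[[0,0,0.2],[0,0,0],0],[[0,0,0.2],[0,0,0],0]])

```text
time_s: 5.0
eef_pos: [0.5917, -0.0201, 0.2003]
orientation: [3.141, 0.258, -1.584]
force: [0.1, 0.4, -0.1]
gripper_width: 0.0856
```

Emit:
move_arm(moves=[[[0,0,0.2],[0,0,0],0],[[0,0,0.2],[0,0,0],0],[[0,0,0.2],[0,0,0],0],[[0,0,0.18],[0,0,0],0],[[0,0,0],[0,0,0],0]])

```text
time_s: 5.62
eef_pos: [0.5915, -0.0121, 0.1697]
orientation: [3.14, 0.258, -1.585]
force: [0.3, 0.3, -1.0]
gripper_width: 0.0853
```

```bash
python3 - <<'E'
from h import *
for n in ("side",):
    im=optics.snapshot(n)
    z,a,b=zoom(n,im[:,:,::-1],(295,185),110,7);cv2.imwrite(f"pics/{n}2z.png",z)
plan(tcp_for(p0,[.15,-.001,.006]),Mt(p0))
E
```

```text
rot units(8deg) [ 0.004  0.003 -0.004] shift units in CUR axes [ 0.004  0.    -0.022] in TGT axes [ 0.004  0.    -0.022]
t 5.67 pos [ 0.5917 -0.0123  0.1703] F [-0.82 -0.46 -0.69] F tool [0.63 0.81 0.55] w 0.0853 q [ 0.19  0.06 -0.06 -0.26 -1.4  -0.16]
```

View pics/side2z.png

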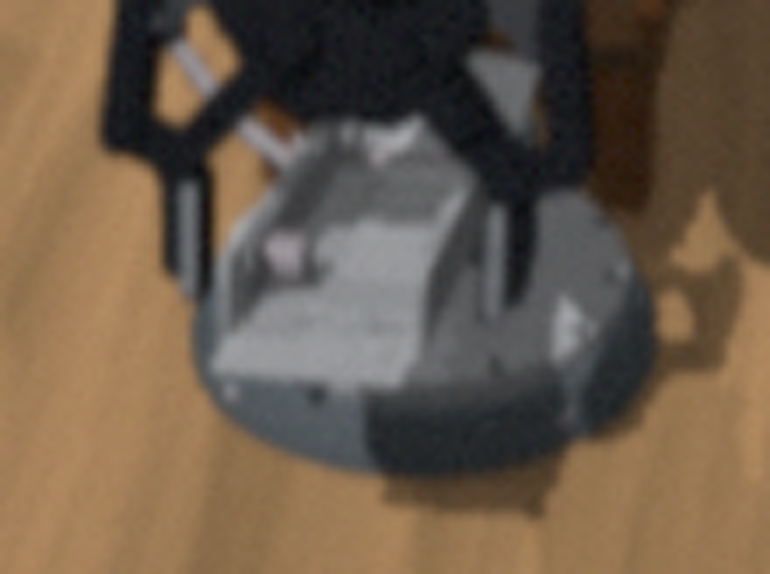

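Emit:
move_arm(moves=[[[0,0,0],[0,0,0],0.2],[[0,0,0],[0,0,0],0.2],[[0,0,0],[0,0,0],0.2],[[0,0,0],[0,0,0],0.2]], grip_force=30)

```text
time_s: 6.18
eef_pos: [0.5918, -0.0123, 0.1707]
orientation: [3.142, 0.258, -1.584]
force: [0.7, -0.4, -0.4]
gripper_width: 0.0681
```

```bash
python3 - <<'E'
from h import *
plan(tcp_for(p0,[.15,-.001,.006]),Mt(p0))
E
```

```text
rot units(8deg) [-0.001  0.004 -0.004] shift units in CUR axes [ 0.006  0.003 -0.014] in TGT axes [ 0.006  0.003 -0.014]
t 6.17 pos [ 0.5918 -0.0123  0.1707] F [ 0.68 -0.36 -0.45] F tool [ 0.45 -0.68  0.34] w 0.0681 q [ 0.19  0.06 -0.06 -0.26 -1.4  -0.16]
```

Emit:
move_arm(moves=[[[0,0,0],[0,0,0],0.25],[[0,0,0],[0,0,0],0.25],[[0,0,0],[0,0,0],0.25]])

```text
time_s: 6.55
eef_pos: [0.592, -0.0123, 0.1709]
orientation: [-3.141, 0.258, -1.584]
force: [1.6, -1.3, 0.0]
gripper_width: 0.0647
```

Emit:
move_arm(moves=[[[0,0,0],[0,0,0],0.29],[[0,0,0],[0,0,0],0.29],[[0,0,0],[0,0,0],0.29]])

```text
time_s: 6.92
eef_pos: [0.5916, -0.0122, 0.1705]
orientation: [3.141, 0.258, -1.585]
force: [-2.5, -1.1, 2.9]
gripper_width: 0.0603
```

Emit:
move_arm(moves=[[[0,0,0],[0,0,0],0.34],[[0,0,0],[0,0,0],0.4],[[0,0,0],[0,0,0],0.4],[[0,0,0],[0,0,0],0.4]])

```text
time_s: 7.42
eef_pos: [0.5914, -0.0122, 0.1705]
orientation: [3.14, 0.258, -1.584]
force: [-5.4, 0.7, 3.8]
gripper_width: 0.0592
```

```bash
python3 - <<'E'
from h import *
plan(tcp_for(p0,[.15,-.001,.006]),Mt(p0))
E
```

```text
rot units(8deg) [ 0.008  0.004 -0.004] shift units in CUR axes [ 0.006 -0.007 -0.019] in TGT axes [ 0.006 -0.007 -0.019]
t 7.42 pos [ 0.5914 -0.0122  0.1705] F [-5.4   0.69  3.84] F tool [-1.57  5.42 -3.54] w 0.0592 q [ 0.19  0.06 -0.06 -0.26 -1.4  -0.16]
```

Emit:
move_arm(moves=[[[-0.01,0.008,0],[0,0,0],0.4],[[-0.01,0.008,0],[0,0,0],0.4],[[-0.01,0,0],[0,0,0],0.4],[[-0.01,0,0],[0,0,0],0.4]])

```text
time_s: 7.92
eef_pos: [0.5912, -0.0112, 0.1708]
orientation: [3.141, 0.258, -1.585]
force: [-0.5, -4.3, 0.7]
gripper_width: 0.0599
```

```bash
cat > st.py <<'E'
from h import *
s,x,C=cur()
P=(Mr(p0).T@(x-np.array([p0[0],p0[1],.075])))
import collections
fs=[]
print("t",round(s["time_s"],2),"ramp-frame tcp mm",np.round(P*1000,2),"Ftool",np.round(C.T@s["force"],2),"w",round(s["gripper_width"]*1000,1))
E
python3 st.py
```

```text
t 7.92 ramp-frame tcp mm [151.34  -0.5   59.17] Ftool [ 3.96  0.45 -1.74] w 59.9
```

Emit:
move_arm(moves=[[[-0.01,0,0],[0,0,0],0.4],[[-0.01,0,0],[0,0,0],0.4],[[-0.01,0,0],[0,0,0],0.4]])

```text
time_s: 8.3
eef_pos: [0.5912, -0.0098, 0.1712]
orientation: [3.141, 0.258, -1.585]
force: [0.8, -5.8, 0.6]
gripper_width: 0.0594
```

```bash
python3 st.py
```

```text
t 8.3 ramp-frame tcp mm [152.77  -0.48  59.22] Ftool [ 5.4  -0.84 -2.05] w 59.4
```

Emit:
move_arm(moves=[[[-0.01,0,0],[0,0,0],0.4],[[-0.01,0,0],[0,0,0],0.4],[[-0.01,0,0],[0,0,0],0.4]])

```text
time_s: 8.68
eef_pos: [0.5912, -0.009, 0.1714]
orientation: [3.141, 0.257, -1.585]
force: [0.2, -7.3, -1.2]
gripper_width: 0.0599
```

```bash
python3 st.py
```

```text
t 8.68 ramp-frame tcp mm [153.56  -0.48  59.19] Ftool [ 7.32 -0.33 -0.73] w 59.9
```

Emit:
move_arm(moves=[[[-0.01,0,0],[0,0,0],0.4],[[-0.01,0,0],[0,0,0],0.4]])

```text
time_s: 8.93
eef_pos: [0.5912, -0.0084, 0.1715]
orientation: [3.141, 0.257, -1.585]
force: [0.2, -7.8, -1.2]
gripper_width: 0.0597
```

```bash
python3 st.py
```

```text
t 8.93 ramp-frame tcp mm [154.17  -0.49  59.2 ] Ftool [ 7.87 -0.29 -0.78] w 59.7
```

Emit:
move_arm(moves=[[[-0.01,0,0],[0,0,0],0.4],[[-0.01,0,0],[0,0,0],0.4]])

```text
time_s: 9.18
eef_pos: [0.5913, -0.0073, 0.1718]
orientation: [3.141, 0.258, -1.585]
force: [0.1, -3.7, -0.0]
gripper_width: 0.06
```

```bash
python3 st.py
```

```text
t 9.18 ramp-frame tcp mm [155.34  -0.5   59.21] Ftool [ 3.62 -0.18 -0.91] w 60.0
```

Emit:
move_arm(moves=[[[-0.02,0,0],[0,0,0],0.4],[[-0.04,0,0],[0,0,0],0.4],[[-0.05,0,0],[0,0,0],0.4],[[-0.05,0,0],[0,0,0],0.4],[[-0.05,0,0],[0,0,0],0.4],[[-0.05,0,0],[0,0,0],0.4],[[-0.05,0,0],[0,0,0],0.4],[[-0.05,0,0],[0,0,0],0.4]])

```text
time_s: 10.18
eef_pos: [0.5914, 0.0072, 0.1758]
orientation: [3.141, 0.258, -1.584]
force: [0.4, -3.8, 0.3]
gripper_width: 0.0598
```

```bash
python3 st.py
```

```text
t 10.18 ramp-frame tcp mm [170.35  -0.48  59.3 ] Ftool [ 3.6  -0.44 -1.29] w 59.8
```

Emit:
move_arm(moves=[[[-0.05,0,0],[0,0,0],0.4],[[-0.05,0,0],[0,0,0],0.4],[[-0.05,0,0],[0,0,0],0.4],[[-0.05,0,0],[0,0,0],0.4],[[-0.05,0,0],[0,0,0],0.4],[[-0.05,0,0],[0,0,0],0.4],[[-0.05,0,0],[0,0,0],0.4],[[-0.05,0,0],[0,0,0],0.4]])

```text
time_s: 11.18
eef_pos: [0.5917, 0.0226, 0.1798]
orientation: [3.141, 0.258, -1.584]
force: [0.5, -4.4, 1.6]
gripper_width: 0.0597
```

```bash
python3 st.py; python3 - <<'E'
from h import *
n="side"
im=optics.snapshot(n)
z,a,b=zoom(n,im[:,:,::-1],(290,200),110,7);cv2.imwrite(f"pics/{n}3z.png",z)
E
```

```text
t 11.18 ramp-frame tcp mm [186.33  -0.49  59.3 ] Ftool [ 3.87 -0.54 -2.73] w 59.7
```

View pics/side3z.png

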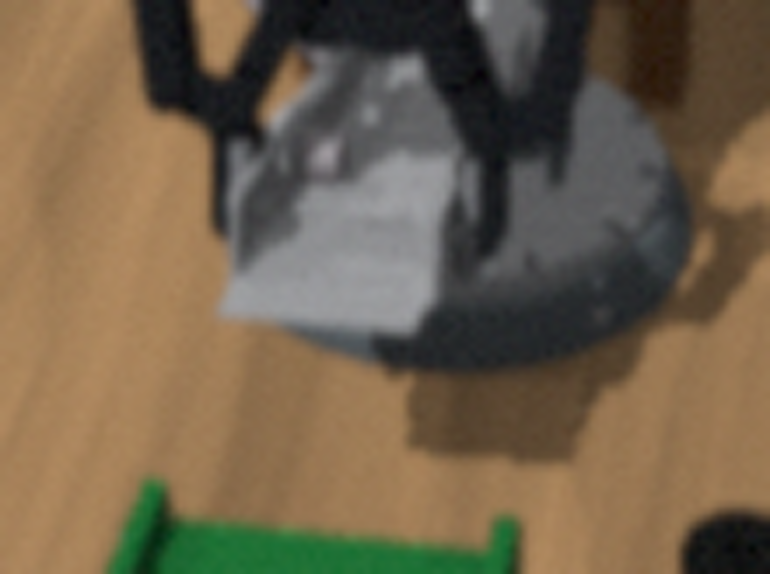

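Emit:
move_arm(moves=[[[-0.05,0,-0.005],[0,0,0],0.4],[[-0.05,0,-0.005],[0,0,0],0.4],[[-0.05,0,0],[0,0,0],0.4],[[-0.05,0,0],[0,0,0],0.4],[[-0.05,0,0],[0,0,0],0.4],[[-0.05,0,0],[0,0,0],0.4],[[-0.05,0,0],[0,0,0],0.4],[[-0.03,0,0],[0,0,0],0.4]])

```text
time_s: 12.22
eef_pos: [0.5918, 0.0374, 0.1839]
orientation: [3.141, 0.258, -1.584]
force: [1.7, -4.2, -2.1]
gripper_width: 0.0595
```

```bash
python3 st.py
```

```text
t 12.22 ramp-frame tcp mm [201.61  -0.44  59.5 ] Ftool [ 4.54 -1.72  0.99] w 59.5
```

Emit:
move_arm(moves=[[[-0.015,0,0],[0,0,0],0.4],[[-0.015,0,0],[0,0,0],0.4],[[-0.015,0,0],[0,0,0],0.4],[[-0.015,0,0],[0,0,0],0.4],[[-0.015,0,0],[0,0,0],0.4]])

```text
time_s: 12.85
eef_pos: [0.5918, 0.0401, 0.1847]
orientation: [3.141, 0.258, -1.585]
force: [3.1, -2.2, -2.1]
gripper_width: 0.0596
```

```bash
python3 st.py
```

```text
t 12.85 ramp-frame tcp mm [204.42  -0.44  59.53] Ftool [ 2.6  -3.12  1.45] w 59.6
```

Emit:
move_arm(moves=[[[-0.01,0,0],[0,0,0],0.4],[[-0.01,0,0],[0,0,0],0.4],[[-0.01,0,0],[0,0,0],0.4]])

```text
time_s: 13.22
eef_pos: [0.5919, 0.0414, 0.1851]
orientation: [3.141, 0.258, -1.584]
force: [1.9, -2.8, -2.8]
gripper_width: 0.0594
```

```bash
python3 st.py
```

```text
t 13.22 ramp-frame tcp mm [205.76  -0.45  59.58] Ftool [ 3.43 -1.95  2.  ] w 59.4
```

Emit:
move_arm(moves=[[[-0.01,0,0],[0,0,0],0.4],[[-0.01,0,0],[0,0,0],0.4],[[-0.01,0,0],[0,0,0],0.4]])

```text
time_s: 13.6
eef_pos: [0.5919, 0.0426, 0.1854]
orientation: [3.141, 0.259, -1.584]
force: [2.5, -1.1, -3.1]
gripper_width: 0.0597
```

```bash
python3 st.py
```

```text
t 13.6 ramp-frame tcp mm [207.    -0.44  59.57] Ftool [ 1.78 -2.55  2.75] w 59.7
```

Emit:
move_arm(moves=[[[-0.01,0,0],[0,0,0],0.4],[[-0.01,0,0],[0,0,0],0.4]])

```text
time_s: 13.85
eef_pos: [0.5919, 0.0434, 0.1856]
orientation: [3.141, 0.259, -1.584]
force: [2.6, 0.2, -4.2]
gripper_width: 0.0596
```

```bash
python3 st.py
```

```text
t 13.85 ramp-frame tcp mm [207.82  -0.43  59.56] Ftool [ 0.86 -2.63  4.16] w 59.6
```

Emit:
move_arm(moves=[[[-0.01,0,0],[0,0,0],0.4],[[-0.01,0,0],[0,0,0],0.4]])

```text
time_s: 14.1
eef_pos: [0.5919, 0.0443, 0.1859]
orientation: [3.141, 0.259, -1.584]
force: [1.8, 1.8, -2.5]
gripper_width: 0.0596
```

```bash
python3 st.py
```

```text
t 14.1 ramp-frame tcp mm [208.81  -0.43  59.61] Ftool [-1.14 -1.76  2.84] w 59.6
```

Emit:
move_arm(moves=[[[-0.01,0,0],[0,0,0],0.4],[[-0.01,0,0],[0,0,0],0.4]])

```text
time_s: 14.35
eef_pos: [0.5919, 0.0449, 0.186]
orientation: [3.141, 0.259, -1.584]
force: [1.3, 0.6, -2.1]
gripper_width: 0.0594
```

```bash
python3 st.py
```

```text
t 14.35 ramp-frame tcp mm [209.39  -0.45  59.64] Ftool [-0.06 -1.34  2.23] w 59.4
```

```bash
python3 - <<'E'
from h import *
n="side"
im=optics.snapshot(n)
z,a,b=zoom(n,im[:,:,::-1],(285,180),90,8);cv2.imwrite(f"pics/{n}4z.png",z)
E
```

```text
(no output)
```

View pics/side4z.png

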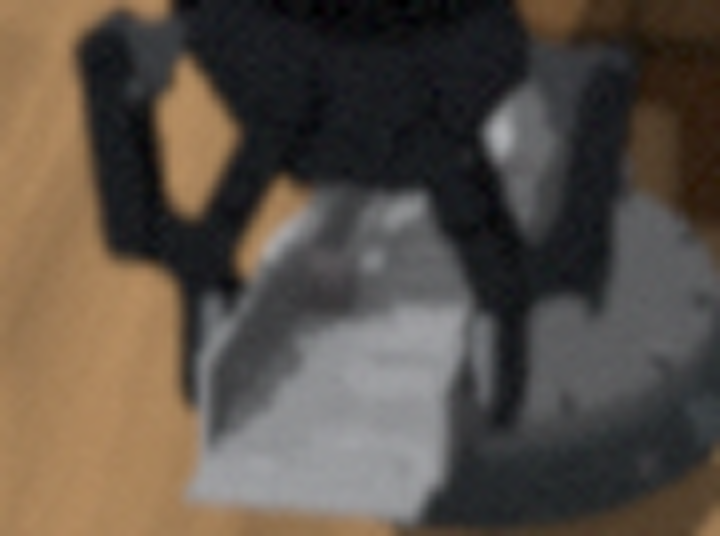

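Emit:
move_arm(moves=[[[-0.01,0,0],[0,0,0],0.4],[[-0.005,0,0],[0,0,0],0.4]])

```text
time_s: 14.65
eef_pos: [0.5919, 0.0454, 0.1862]
orientation: [3.141, 0.259, -1.584]
force: [2.0, 1.4, -2.5]
gripper_width: 0.0591
```

```bash
python3 st.py
```

```text
t 14.65 ramp-frame tcp mm [209.96  -0.45  59.65] Ftool [-0.7  -2.02  2.78] w 59.1
```

Emit:
move_arm(moves=[[[-0.01,0,0],[0,0,0],0.4],[[-0.005,0,0],[0,0,0],0.4]])

```text
time_s: 14.9
eef_pos: [0.5919, 0.0456, 0.1862]
orientation: [3.141, 0.258, -1.585]
force: [1.8, -1.0, -3.3]
gripper_width: 0.0596
```

```bash
python3 st.py
```

```text
t 14.9 ramp-frame tcp mm [210.18  -0.45  59.63] Ftool [ 1.81 -1.81  2.93] w 59.6
```

Emit:
move_arm(moves=[[[-0.01,0,0],[0,0,0],0.4],[[-0.005,0,0],[0,0,0],0.4]])

```text
time_s: 15.15
eef_pos: [0.5919, 0.0461, 0.1864]
orientation: [3.141, 0.258, -1.585]
force: [1.7, -0.6, -3.9]
gripper_width: 0.0595
```

```bash
python3 st.py
```

```text
t 15.15 ramp-frame tcp mm [210.67  -0.46  59.67] Ftool [ 1.52 -1.69  3.58] w 59.5
```

Emit:
move_arm(moves=[[[-0.01,0,0],[0,0,0],0.4],[[-0.005,0,0],[0,0,0],0.4]])

```text
time_s: 15.4
eef_pos: [0.5919, 0.0469, 0.1866]
orientation: [3.141, 0.258, -1.585]
force: [1.8, -1.4, -3.7]
gripper_width: 0.0599
```

```bash
python3 st.py
```

```text
t 15.4 ramp-frame tcp mm [211.51  -0.46  59.65] Ftool [ 2.28 -1.81  3.21] w 59.9
```

Emit:
move_arm(moves=[[[-0.01,0,0],[0,0,0],0.4],[[-0.005,0,0],[0,0,0],0.4]])

```text
time_s: 15.65
eef_pos: [0.5919, 0.0476, 0.1867]
orientation: [3.141, 0.258, -1.585]
force: [2.0, -0.6, -4.4]
gripper_width: 0.0596
```

```bash
python3 st.py
```

```text
t 15.65 ramp-frame tcp mm [212.19  -0.44  59.62] Ftool [ 1.63 -2.03  4.11] w 59.6
```

Emit:
move_arm(moves=[[[-0.01,0,0.01],[0,0,0],0.4],[[-0.01,0,0.005],[0,0,0],0.4],[[-0.005,0,0],[0,0,0],0.4]])

```text
time_s: 16.02
eef_pos: [0.592, 0.0482, 0.1868]
orientation: [3.142, 0.257, -1.585]
force: [0.5, -4.2, -0.6]
gripper_width: 0.0598
```

```bash
python3 st.py
```

```text
t 16.02 ramp-frame tcp mm [212.85  -0.49  59.54] Ftool [ 4.23 -0.58 -0.54] w 59.8
```

Emit:
move_arm(moves=[[[-0.01,0,0],[0,0,0],0.4],[[-0.01,0,0],[0,0,0],0.4],[[-0.005,0,0],[0,0,0],0.4]])

```text
time_s: 16.4
eef_pos: [0.592, 0.0486, 0.1869]
orientation: [3.141, 0.256, -1.585]
force: [0.4, -7.2, -1.1]
gripper_width: 0.0595
```

```bash
python3 st.py
```

```text
t 16.4 ramp-frame tcp mm [213.22  -0.51  59.53] Ftool [ 7.24 -0.49 -0.71] w 59.5
```

Emit:
move_arm(moves=[[[-0.01,0,0],[0,0,0],0.4],[[-0.01,0,0],[0,0,0],0.4],[[-0.005,0,0],[0,0,0],0.4]])

```text
time_s: 16.77
eef_pos: [0.592, 0.0489, 0.187]
orientation: [3.141, 0.255, -1.585]
force: [1.5, -10.1, -2.1]
gripper_width: 0.0601
```

```bash
python3 st.py
```

```text
t 16.77 ramp-frame tcp mm [213.55  -0.52  59.53] Ftool [10.32 -1.65 -0.48] w 60.1
```

Emit:
move_arm(moves=[[[0.025,0,0],[0,0,0],0.4],[[0.025,0,0],[0,0,0],0.4],[[0.02,0,0],[0,0,0],0.4]])

```text
time_s: 17.15
eef_pos: [0.592, 0.0481, 0.1867]
orientation: [-3.141, 0.259, -1.584]
force: [-0.0, -1.8, 3.3]
gripper_width: 0.0597
```

```bash
python3 st.py;python3 - <<'E'
from h import *
for n,c in (("side",(290,170)),("top",(330,165))):
    im=optics.snapshot(n)
    z,a,b=zoom(n,im[:,:,::-1],c,100,8);cv2.imwrite(f"pics/{n}5z.png",z)
E
```

```text
t 17.15 ramp-frame tcp mm [212.7   -0.51  59.46] Ftool [ 0.87 -0.02 -3.61] w 59.7
```

View pics/side5z.png

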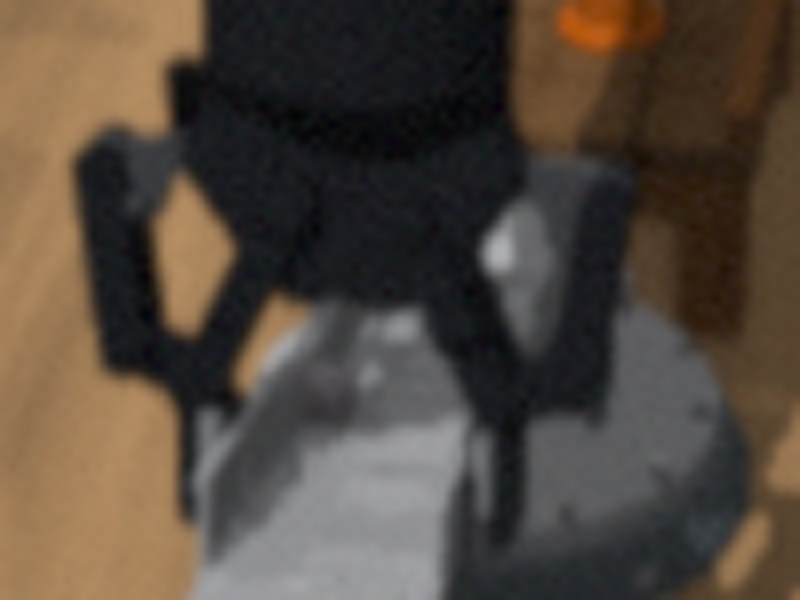

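View pics/top5z.png

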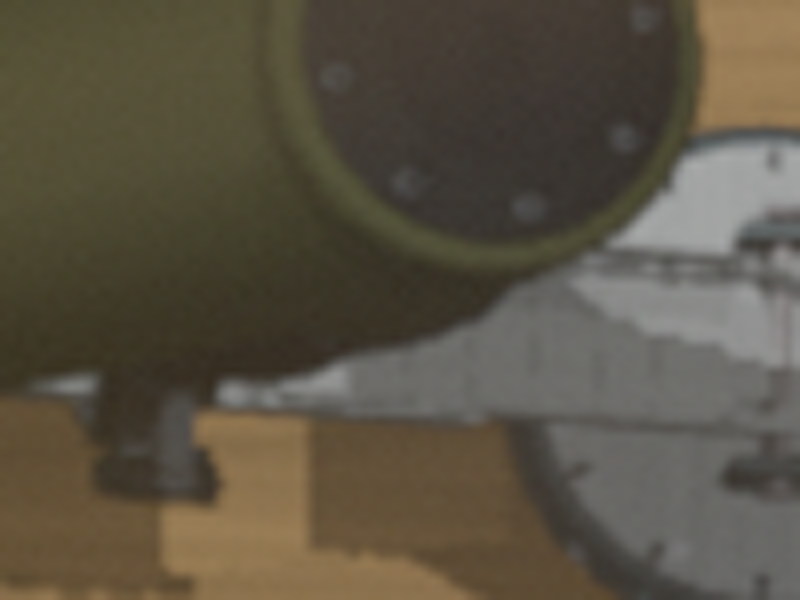

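Emit:
move_arm(moves=[[[0,0,0.02],[0,0,0],0.3],[[0,0,0],[0,0,0],0.15],[[0,0,0],[0,0,0],0],[[0,0,0],[0,0,0],0],[[0,0,0],[0,0,0],0]])

```text
time_s: 17.88
eef_pos: [0.592, 0.0483, 0.1854]
orientation: [3.141, 0.258, -1.584]
force: [-0.3, 0.8, 0.3]
gripper_width: 0.0857
```

```bash
python3 st.py;python3 - <<'E'
from h import *
for n,c in (("side",(290,180)),):
    im=optics.snapshot(n)
    z,a,b=zoom(n,im[:,:,::-1],c,100,8);cv2.imwrite(f"pics/{n}6z.png",z)
E
```

```text
t 17.88 ramp-frame tcp mm [212.53  -0.49  58.18] Ftool [-0.87  0.32 -0.12] w 85.7
```

View pics/side6z.png

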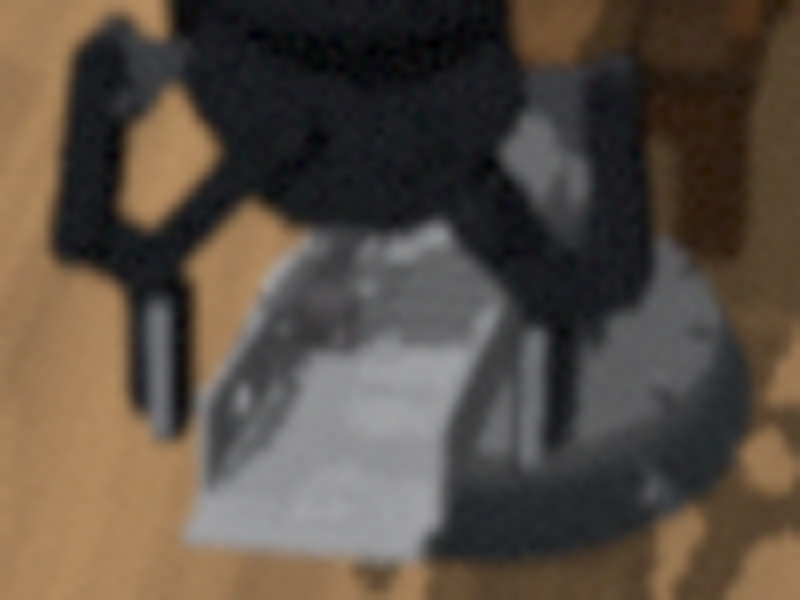

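Emit:
move_arm(moves=[[[0,0,-0.3],[0,0,0],0],[[0,0,-0.5],[0,0,0],0],[[0,0,-0.7],[0,0,0],0],[[0,0,-0.7],[0,0,0],0],[[0,0,0],[0,0,0],0.5],[[0,0,0],[0,0,0],1],[[0,0,0],[0,0,0],1],[[0,0,0],[0,0,0],1]])

```text
time_s: 18.92
eef_pos: [0.5915, 0.0257, 0.2699]
orientation: [3.14, 0.258, -1.585]
force: [0.6, 1.0, 1.2]
gripper_width: 0.0123
```

```bash
python3 - <<'E'
from h import *
for n,c in (("side",(290,190)),("top",(325,165))):
    im=optics.snapshot(n)
    z,a,b=zoom(n,im[:,:,::-1],c,110,7);cv2.imwrite(f"pics/{n}7z.png",z)
pl=p0.copy();pl[3]=0
print(ramp2w(p0,[.245,0,-.001]))
t=ramp2w(p0,[.245,0,-.001])[0]+[0,0,.073+.02]
plan(t,Mt(pl))
E
```

```text
[[0.5921059  0.0947443  0.13647303]]
rot units(8deg) [ 0.007  1.848 -0.004] shift units in CUR axes [-1.409  0.009  1.423] in TGT axes [-1.726  0.01   1.017]
t 19.02 pos [0.5916 0.0257 0.2701] F [0.65 0.83 0.25] F tool [-0.88 -0.64 -0.02] w 0.0004 q [ 0.25  0.02  0.07 -0.25 -1.56 -0.27]
```

View pics/side7z.png

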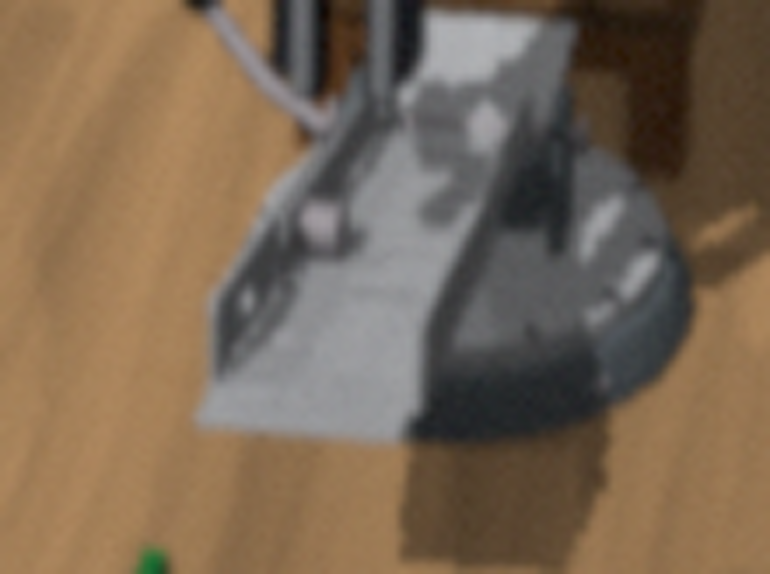

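View pics/top7z.png

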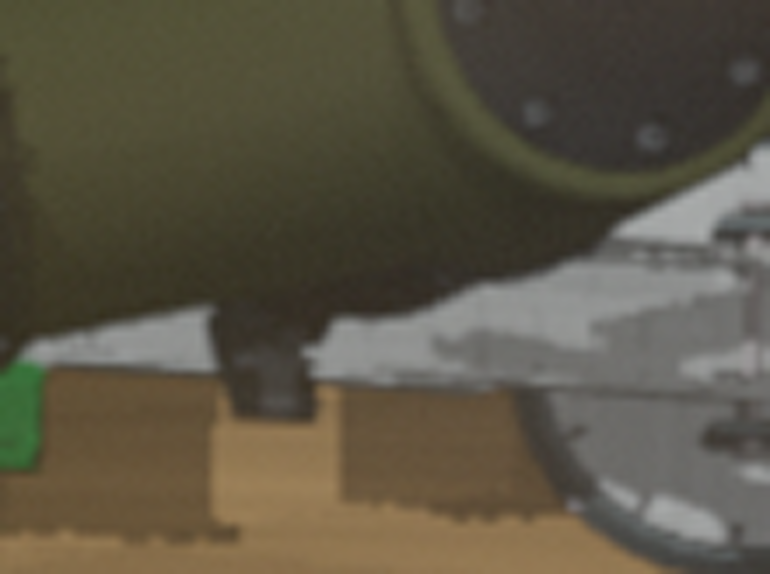

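Emit:
move_arm(moves=[[[0,0,0],[0,0.924,0],1],[[0,0,0],[0,0.924,0],1],[[-0.6,0,0.2],[0,0,0],1],[[-0.6,0,0.2],[0,0,0],1],[[-0.5,0,0.2],[0,0,0],1],[[0,0,0.2],[0,0,0],1],[[0,0,0.1],[0,0,0],1],[[0,0,0],[0,0,0],1]])

```text
time_s: 20.02
eef_pos: [0.5926, 0.093, 0.2343]
orientation: [3.141, -0.0, -1.585]
force: [0.2, 0.4, 0.2]
gripper_width: -0.0003
```

```bash
python3 - <<'E'
from h import *
from scipy.optimize import least_squares
ob=[(263.0,208.7,-.028),(292.6,211.5,.028)]
f=lambda q:np.concatenate([proj("side",ramp2w([*p0[:3],q[0]],[.215+q[1],y,-.001]))[0]-[u,v] for u,v,y in ob])
s=least_squares(f,[.25,.06]);print(s.x,s.fun)
for n,c in (("side",(290,190)),):
    im=optics.snapshot(n)
    z,a,b=zoom(n,im[:,:,::-1],c,110,7);cv2.imwrite(f"pics/{n}8z.png",z)
pl=p0.copy();pl[3]=0
t=ramp2w(p0,[.245,0,-.001])[0]+[0,0,.073]
plan(t,Mt(pl))
E
```

```text
[0.24835059 0.05861141] [ 0.22076981  0.1374199  -0.31853338 -0.14490682]
rot units(8deg) [ 0.     0.001 -0.01 ] shift units in CUR axes [-0.043  0.015  0.633] in TGT axes [-0.043  0.015  0.633]
t 20.07 pos [0.5927 0.093  0.2348] F [ 0.07 -0.24  0.4 ] F tool [ 0.24 -0.07 -0.4 ] w -0.0001 q [ 0.49  0.04 -0.04 -0.   -1.49 -0.5 ]
```

View pics/side8z.png

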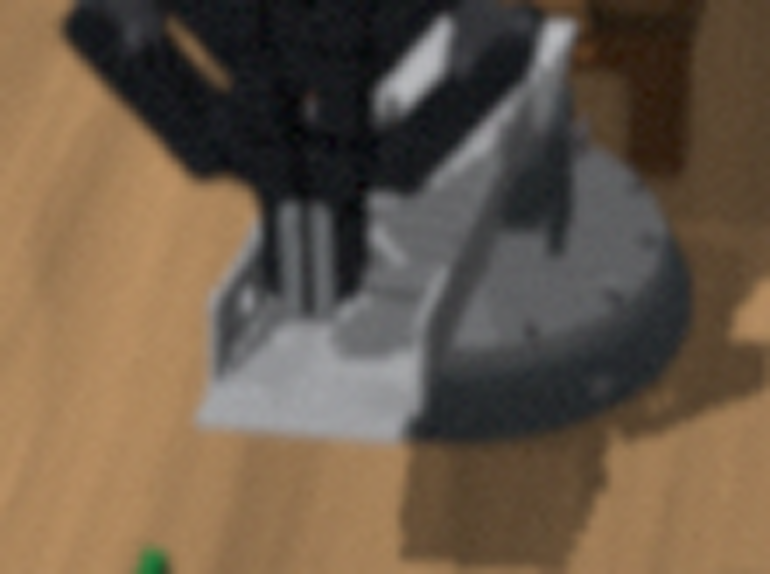

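Emit:
move_arm(moves=[[[-0.04,0,0.15],[0,0,0],1],[[0,0,0.15],[0,0,0],1],[[0,0,0.1],[0,0,0],1],[[0,0,0.05],[0,0,0],1],[[0,0,0.03],[0,0,0],1],[[0,0,0.03],[0,0,0],1],[[0,0,0.03],[0,0,0],1]])

```text
time_s: 20.95
eef_pos: [0.5927, 0.0953, 0.213]
orientation: [3.142, 0.0, -1.584]
force: [-0.4, -0.2, 0.3]
gripper_width: 0.0001
```

Emit:
move_arm(moves=[[[0,0,0.03],[0,0,0],1],[[0,0,0.03],[0,0,0],1],[[0,0,0.03],[0,0,0],1]])

```text
time_s: 21.32
eef_pos: [0.5927, 0.0953, 0.2096]
orientation: [-3.141, 0.0, -1.584]
force: [0.5, -0.3, 0.5]
gripper_width: -0.0003
```

Emit:
move_arm(moves=[[[0,0,0.03],[0,0,0],1],[[0,0,0.03],[0,0,0],1],[[0,0,0.03],[0,0,0],1]])

```text
time_s: 21.7
eef_pos: [0.5927, 0.0953, 0.2058]
orientation: [3.142, 0.0, -1.584]
force: [0.3, 0.5, 0.2]
gripper_width: -0.0004
```

Emit:
move_arm(moves=[[[0,0,0.04],[0,0,0],1],[[0,0,0.04],[0,0,0],1],[[0,0,0.04],[0,0,0],1],[[0,0,0.04],[0,0,0],1],[[0,0,0.04],[0,0,0],1]])

```text
time_s: 22.32
eef_pos: [0.5926, 0.0953, 0.1977]
orientation: [3.141, 0.0, -1.584]
force: [0.1, 0.4, 0.9]
gripper_width: -0.0003
```

```bash
python3 st.py; python3 - <<'E'
from h import *
for n,c in (("side",(290,190)),):
    im=optics.snapshot(n)
    z,a,b=zoom(n,im[:,:,::-1],c,110,7);cv2.imwrite(f"pics/{n}9z.png",z)
E
```

```text
t 22.32 ramp-frame tcp mm [261.1   -0.51  58.04] Ftool [-0.43 -0.11 -0.91] w -0.3
```

View pics/side9z.png

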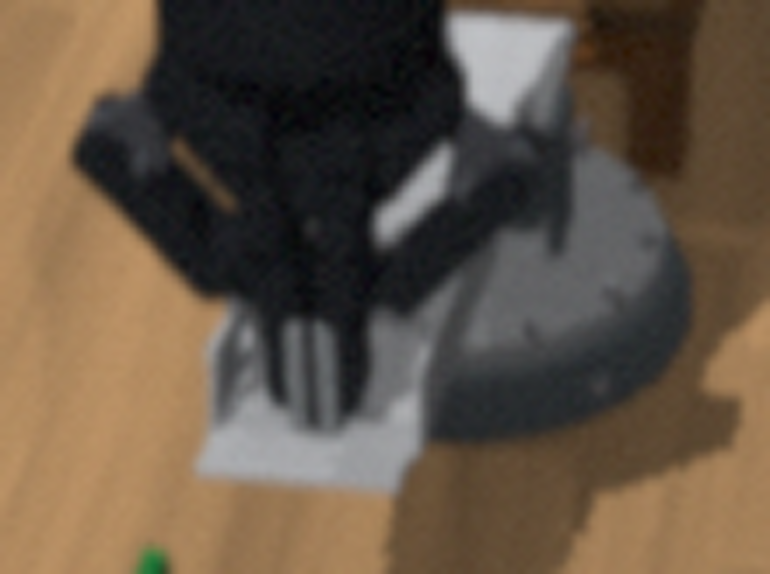

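Emit:
move_arm(moves=[[[-0.008,0,0.04],[0,0,0],1],[[-0.008,0,0.04],[0,0,0],1],[[-0.008,0,0.04],[0,0,0],1],[[-0.008,0,0.04],[0,0,0],1],[[-0.008,0,0.04],[0,0,0],1],[[-0.008,0,0.04],[0,0,0],1],[[-0.008,0,0.04],[0,0,0],1],[[-0.008,0,0.04],[0,0,0],1],[[-0.008,0,0.04],[0,0,0],1],[[-0.008,0,0.04],[0,0,0],1],[[-0.008,0,0.04],[0,0,0],1],[[-0.008,0,0.04],[0,0,0],1]])

```text
time_s: 23.88
eef_pos: [0.5927, 0.0991, 0.1785]
orientation: [3.141, 0.0, -1.584]
force: [0.3, -0.8, 1.6]
gripper_width: 0.0001
```

Emit:
move_arm(moves=[[[-0.005,0,0.04],[0,0,0],1],[[-0.005,0,0.04],[0,0,0],1],[[-0.005,0,0.04],[0,0,0],1],[[-0.005,0,0.04],[0,0,0],1],[[-0.005,0,0.04],[0,0,0],1],[[-0.005,0,0.04],[0,0,0],1],[[-0.005,0,0.04],[0,0,0],1],[[-0.005,0,0.04],[0,0,0],1]])

```text
time_s: 24.88
eef_pos: [0.5927, 0.1007, 0.1657]
orientation: [3.141, 0.0, -1.584]
force: [-0.9, -0.5, 1.5]
gripper_width: 0.0001
```

```bash
python3 st.py; python3 - <<'E'
from h import *
for n,c in (("side",(290,210)),):
    im=optics.snapshot(n)
    z,a,b=zoom(n,im[:,:,::-1],c,110,7);cv2.imwrite(f"pics/{n}10z.png",z)
E
```

```text
t 24.88 ramp-frame tcp mm [258.25  -0.51  25.71] Ftool [ 0.5   0.86 -1.5 ] w 0.1
```

View pics/side10z.png

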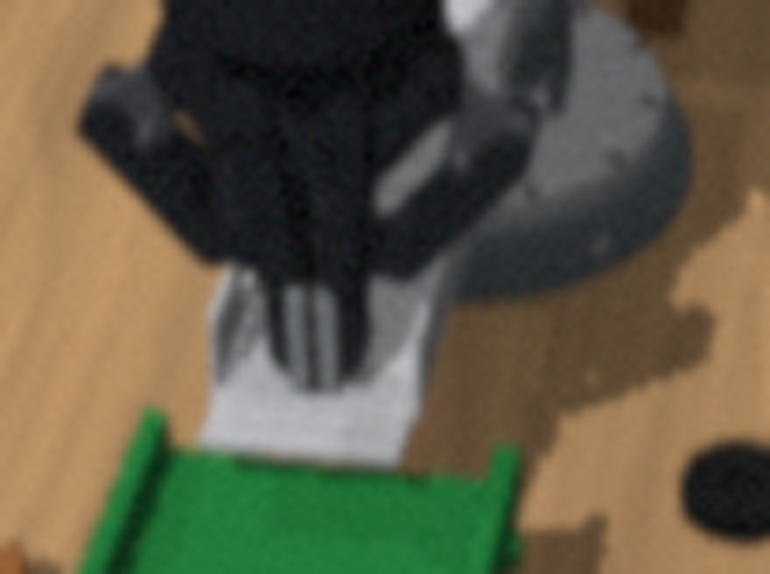

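Emit:
move_arm(moves=[[[0,0,0.03],[0,0,0],1],[[0,0,0.03],[0,0,0],1],[[0,0,0.03],[0,0,0],1],[[0,0,0.03],[0,0,0],1],[[0,0,0.03],[0,0,0],1],[[0,0,0.03],[0,0,0],1],[[0,0,0.03],[0,0,0],1],[[0,0,0.03],[0,0,0],1],[[0,0,0.03],[0,0,0],1]])

```text
time_s: 26.05
eef_pos: [0.5927, 0.1007, 0.1549]
orientation: [3.141, 0.0, -1.584]
force: [0.1, 1.8, 1.2]
gripper_width: -0.0002
```

Emit:
move_arm(moves=[[[0,0,0.015],[0,0,0],1],[[0,0,0.015],[0,0,0],1],[[0,0,0.015],[0,0,0],1]])

```text
time_s: 26.42
eef_pos: [0.5927, 0.1007, 0.1532]
orientation: [3.141, 0.0, -1.584]
force: [-0.2, 1.0, 1.2]
gripper_width: -0.0001
```

Emit:
move_arm(moves=[[[0,0,0.015],[0,0,0],1],[[0,0,0.015],[0,0,0],1],[[0,0,0.01],[0,0,0],1]])

```text
time_s: 26.8
eef_pos: [0.5927, 0.1007, 0.1515]
orientation: [3.141, 0.0, -1.584]
force: [0.6, 0.4, 1.1]
gripper_width: 0.0005
```

Emit:
move_arm(moves=[[[0,0,0.01],[0,0,0],1],[[0,0,0.01],[0,0,0],1],[[0,0,0.01],[0,0,0],1]])

```text
time_s: 27.18
eef_pos: [0.5927, 0.1007, 0.1504]
orientation: [3.141, 0.0, -1.584]
force: [-0.2, 1.3, 1.8]
gripper_width: 0.0002
```

Emit:
move_arm(moves=[[[0,0,0.01],[0,0,0],1],[[0,0,0.01],[0,0,0],1],[[0,0,0.01],[0,0,0],1]])

```text
time_s: 27.55
eef_pos: [0.5927, 0.1007, 0.1491]
orientation: [3.141, 0.0, -1.585]
force: [0.6, -0.2, 0.4]
gripper_width: -0.0
```

Emit:
move_arm(moves=[[[0,0,0.01],[0,0,0],1],[[0,0,0.01],[0,0,0],1]])

```text
time_s: 27.8
eef_pos: [0.5927, 0.1007, 0.1484]
orientation: [3.141, 0.0, -1.584]
force: [0.2, 0.8, 1.7]
gripper_width: 0.0001
```

Emit:
move_arm(moves=[[[0,0,0.01],[0,0,0],1],[[0,0,0.01],[0,0,0],1]])

```text
time_s: 28.05
eef_pos: [0.5927, 0.1007, 0.1475]
orientation: [3.141, 0.0, -1.584]
force: [0.3, -0.2, 1.2]
gripper_width: -0.0002
```

Emit:
move_arm(moves=[[[0,0,0.01],[0,0,0],1],[[0,0,0.01],[0,0,0],1]])

```text
time_s: 28.3
eef_pos: [0.5927, 0.1007, 0.1467]
orientation: [3.141, 0.0, -1.584]
force: [0.9, 1.1, 0.3]
gripper_width: -0.0003
```

Emit:
move_arm(moves=[[[0,0,0.01],[0,0,0],1],[[0,0,0.01],[0,0,0],1]])

```text
time_s: 28.55
eef_pos: [0.5927, 0.1007, 0.1459]
orientation: [3.141, 0.0, -1.584]
force: [0.4, 1.2, 1.2]
gripper_width: 0.0
```

```bash
python3 st.py; python3 - <<'E'
from h import *
for n,c in (("side",(285,215)),):
    im=optics.snapshot(n)
    z,a,b=zoom(n,im[:,:,::-1],c,90,8);cv2.imwrite(f"pics/{n}11z.png",z)
E
```

```text
t 28.55 ramp-frame tcp mm [253.19  -0.5    6.62] Ftool [-1.17 -0.41 -1.24] w 0.0
```

View pics/side11z.png

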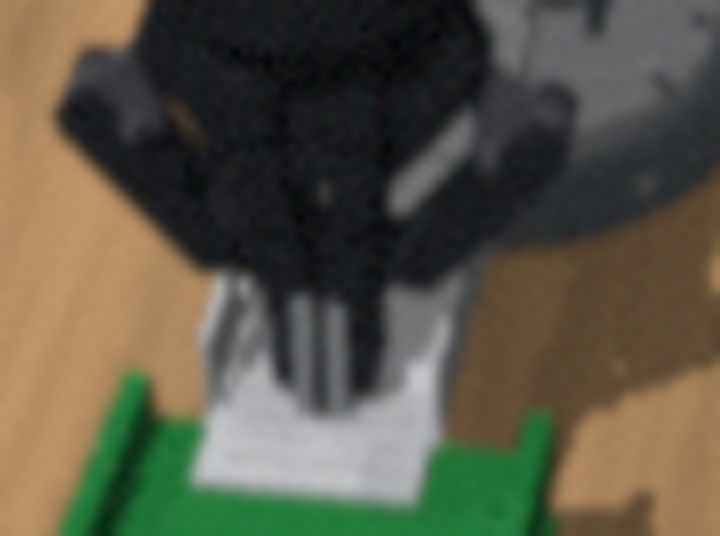

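Emit:
move_arm(moves=[[[0,0,0.01],[0,0,0],1],[[0,0,0.01],[0,0,0],1]])

```text
time_s: 28.85
eef_pos: [0.5927, 0.1007, 0.1458]
orientation: [-3.141, 0.0, -1.584]
force: [-3.3, 0.1, 5.9]
gripper_width: 0.0003
```

Emit:
move_arm(moves=[[[0,0,0.01],[0,0,0],1],[[0,0,0.01],[0,0,0],1]])

```text
time_s: 29.1
eef_pos: [0.5927, 0.1007, 0.1458]
orientation: [-3.141, 0.0, -1.584]
force: [-4.7, 1.1, 9.6]
gripper_width: -0.0
```

Emit:
move_arm(moves=[[[0,0,0.01],[0,0,0],1],[[0,0,0.01],[0,0,0],1]])

```text
time_s: 29.35
eef_pos: [0.5927, 0.1007, 0.1458]
orientation: [-3.141, 0.0, -1.584]
force: [-7.2, 0.1, 13.5]
gripper_width: 0.0003
```

Emit:
move_arm(moves=[[[0,0,-0.03],[0,0,0],1],[[0,0,-0.05],[0,0,0],1],[[0,0,-0.1],[0,0,0],1],[[0,0,-0.3],[0,0,0],1],[[0,0,-0.6],[0,0,0],1],[[0,0,-0.8],[0,0,0],1],[[0,0,-0.8],[0,0,0],1],[[0,0,0],[0,0,0],1]])

```text
time_s: 30.35
eef_pos: [0.5937, 0.1008, 0.2552]
orientation: [-3.136, 0.002, -1.584]
force: [0.0, -0.5, -0.1]
gripper_width: 0.0002
```

```bash
python3 st.py; python3 - <<'E'
from h import *
for n,c in (("side",(285,215)),):
    im=optics.snapshot(n);cv2.imwrite("pics/side12.png",im[:,:,::-1])
    z,a,b=zoom(n,im[:,:,::-1],c,90,8);cv2.imwrite(f"pics/{n}12z.png",z)
im=optics.snapshot("top");cv2.imwrite("pics/top12.png",im[:,:,::-1])
for k in ("lip","wagon","car_saloon","car_van"):
    print(k,spot_point("side",k)[:1])
E
```

```text
t 30.35 ramp-frame tcp mm [281.08  -1.56 112.25] Ftool [ 0.49 -0.02  0.11] w 0.2
lip [{'location': [246.0, 276.0], 'score': 0.63}]
wagon [{'location': [317.3, 267.4], 'score': 0.57}]
car_saloon [{'location': [283.6, 267.7], 'score': 0.6}]
car_van [{'location': [328.4, 248.0], 'score': 0.92}]
```

View pics/side12z.png

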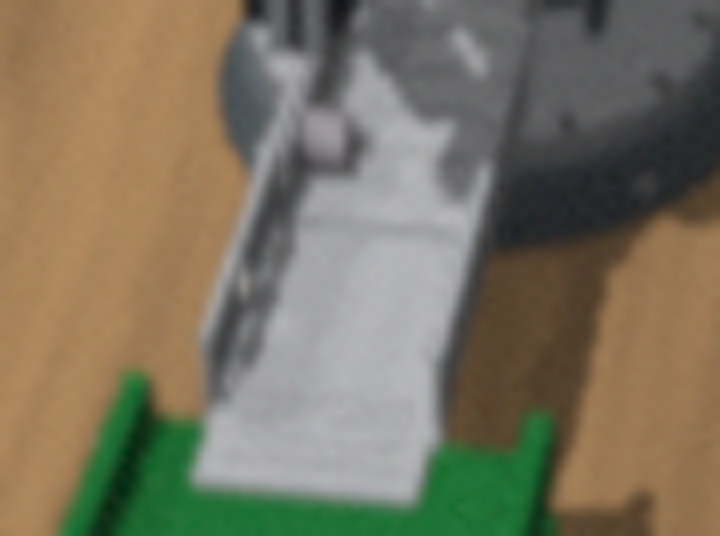

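View pics/side12.png

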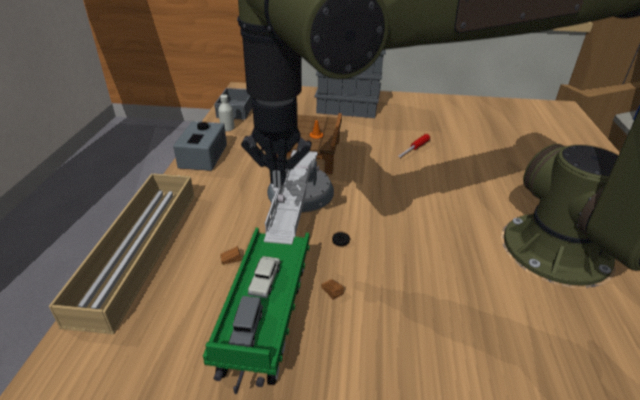

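```bash
python3 - <<'E'
from h import *
from scipy.optimize import least_squares
ob=[(263.3,241.2,-.028),(291.4,243.7,.028)]
f=lambda q:np.concatenate([proj("side",ramp2w([*p0[:3],q[0]],[.215+q[1],y,-.001]))[0]-[u,v] for u,v,y in ob])
s=least_squares(f,[.0,.06]);print(s.x,s.fun)
print(ramp2w([*p0[:3],s.x[0]],[.215+s.x[1],0,-.003]), status.state()["time_s"])
a=cv2.imread("pics/side0.png").astype(int);b=cv2.imread("pics/side12.png").astype(int)
d=np.abs(a-b).sum(2)[255:400,200:320];print((d>60).sum())
g=lambda im:cv2.cvtColor(im.astype(np.uint8),cv2.COLOR_BGR2GRAY).astype(np.float32)
print(cv2.phaseCorrelate(g(a)[270:390,200:320],g(b)[270:390,200:320]))
E
```

```text
[0.0042401  0.06807807] [-0.05816252 -0.06235902  0.08506566  0.06428746]
[[0.59270731 0.14066396 0.0732003 ]] 30.65
0
((-0.017299253409049697, -0.006267803056182686), 0.9991801922188864)
```

Emit:
move_arm(moves=[[[0,0,-0.5],[0,0,0],1],[[0.3,0.8,-0.3],[0,0,0],1],[[0.5,0.8,0],[0,0,0],1],[[0.9,0.8,0],[0,0,0],1],[[0.9,0.8,0],[0,0,0],1],[[0.9,0.5,0],[0,0,0],1],[[0.9,0,0],[0,0,0],1],[[0.9,0,0],[0,0,0],1],[[0.9,0,0],[0,0,0],1],[[0,0,0],[0,0,0],1],[[0,0,0],[0,0,0],1]])

```text
time_s: 32.02
eef_pos: [0.4414, -0.1453, 0.2837]
orientation: [-3.141, 0.0, -1.585]
force: [-0.2, -0.5, 0.6]
gripper_width: 0.0001
```

```bash
python3 - <<'E'
from h import *
im=optics.snapshot("top");cv2.imwrite("pics/top13.png",im[:,:,::-1])
z=im[140:195,255:355,::-1];z=cv2.resize(z,None,fx=8,fy=8,interpolation=cv2.INTER_CUBIC);cv2.imwrite("pics/top13z.png",cv2.convertScaleAbs(z,alpha=1.6,beta=-40))
print(spot_point("top","pin_head")[:1],proj("top",ramp2w([*p0[:3],0],[.15,-.035,.011])),proj("top",ramp2w([*p0[:3],0],[.15,-.03,.011])))
for k in ("lip","wagon","car_saloon","car_van"): print(k,[(r["location"],r["score"]) for r in spot_point("top",k)[:1]])
print(status.state()["eef_pos"],status.state()["time_s"])
E
```

```text
[] [[317.38897544 153.71458862]] [[317.3195271 155.7132464]]
lip [([167.0, 268.5], 0.74)]
wagon [([169.2, 222.0], 0.97)]
car_saloon [([167.7, 226.2], 0.84)]
car_van [([159.1, 181.8], 0.85)]
[ 0.44144543 -0.14473484  0.28289638] 32.325
```

View pics/top13z.png

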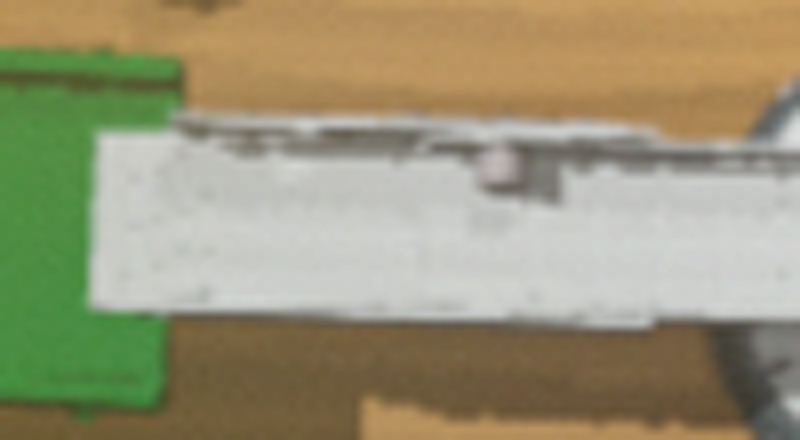

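View pics/top13.png

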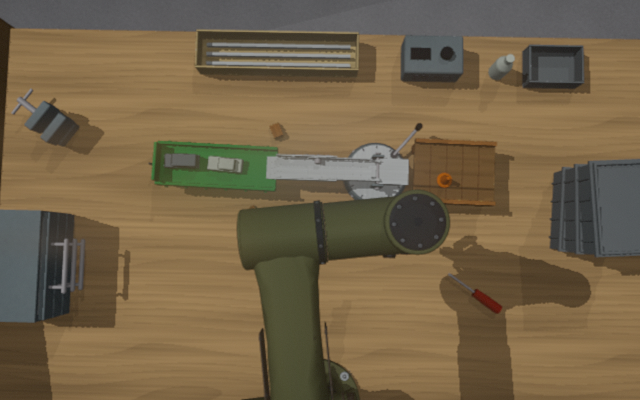

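```bash
python3 - <<'E'
from rig import ctrl,status
print(status.state()["force"]); print(ctrl.job_done())
E
```

```text
[ 0.23138305 -0.06671297 -0.80142958]
the job is handed in; nothing more can be done
None
```

I ran the whole job and handed it in at about 32 s of the 67 s allowed. One force may have been over its limit: while seating the lip, the wrist reading passed the 12 N cap on pressing the wagon.

**Extension:** I pinched the pin flush across both kerbs. The pin wedged under the hole's edge at about 8 N on the wrist, then the extension slid out at 2–4 N. It stopped firmly at about 63 mm of arm travel, with 10.3 N on the wrist, and stayed out after I let go. I read that stop as the pin in the strike plate's hole.

**Ramp:** I lowered it by pressing with closed fingertips at 1–2 N until the lip met the deck. I then raised the arm and moved it clear.

**Last checks:**
- **Lip height:** the images give 73.2 mm, give or take about 2 mm, against a limit of 73 mm. The pictures alone don't settle this. The fingertips stopped at a height that puts the lip at about 71.5 mm, so I take it as lying on the deck.
- **Lip position:** about 27 mm in from the tail edge, where 10 mm is needed.
- **Wagon and cars:** no visible movement between the first side picture and the one after lowering.
- **Extension length:** two image fits gave 59 mm and 68 mm, while the arm's travel gave about 62–63 mm. They disagree, but all are above 55 mm.

**Not confirmed:**
- **Force on the wagon:** I sent three small downward steps at once as the lip met the deck, and the wrist reading rose to 13.5 N before I backed off. I estimate 11–12 N reached the wagon, which is right at the limit. The reading also showed 7 N sideways that I did not explain.
- **Pin fully out:** the pin's tip was hidden from both cameras and the detector did not find it. The only evidence is the firm stop.

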